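Seat the optic mould in its bench nest and shut the keeper

TASK

Stand the brass mould upright on the bench in the mouth of the steel nest, then push it into the converging guides until it has centred itself and bears firmly on both of them - hold a push of about 15 N on the guides for a moment, but never as much as 30 N, which would mark the brass. Then swing the keeper bar fully shut behind it and let go, leaving the other things on the bench alone.

Things in the scene. Friction and masses are not known exactly. Their poses are not given: they have to be found in the camera images.
- mould: Brass cup-shaped optic mould, loose, 56 mm tall, nearly round (rim 64 mm across, waist about 57, foot about 60; out of round by up to 2 mm), 0.47 to 0.8 kg. Origin: centre of its underside; z up. Can be gripped across the body from above.
- nest: Grey steel nest; its base is fixed to the bench. Frame at bench level, z up, x along its middle line from the open mouth to the closed end. Origin: where the home mould's centre stands at mid setting. Guides and keeper are clamped to the base in slots, shifted together along x by -14 to +14 mm; this setting varies, is not in any measured pose, so find home by feel. Feet reach y = +-83, x = -16 to 64 mm.
- mouth (a point): Middle of the nest's mouth on the bench at mid setting (nest x = -33 mm); axes as the nest's. Two upright plates, 60 mm tall, 8 thick, converge at 30 degrees either side of nest x: inner faces at y = +-56 mm at the mouth, +-14 at x = +40, where a cross plate closes the end. The mould stands on the bench between them; its rim bears on both when home.
- pivot (a point): Axis of the keeper bar's upright pivot at mid setting (nest x = -40, y = -68 mm), 29 mm above the bench; axes as the nest's. The keeper is an aluminium bar 138 mm long from the pivot, 8 mm thick, 20 to 38 mm above the bench, with a black knob (16 mm wide, top at 58 mm) 130 mm from the pivot. Shut, it clears a home mould by about 4 mm.
- keeper (a joint): Keeper angle q, rad: 0 = fully shut across the mouth behind the mould (hard stop); starts open at 1.75 to 2.1. Swings level; from the pivot the bar points along (-sin q, cos q) in nest x, y. Light friction (under 0.1 N m); stays where left.
- pliers: Bystander: steel pliers, 56 x 146 x 13 mm, origin at the middle of the underside. Leave alone.
- tape: Bystander: roll of tape, 67 mm across, 19 mm high, origin at the middle of the underside. Leave alone.
- brush: Bystander: flat brush, 34 x 203 x 16 mm, origin at the middle of the underside. Leave alone.
There are look-alikes about, which are no part of the job. What is shaped like the mould but pink or turquoise is not meant.

How it is judged:
By the outcome, as a careful person would: the job done as asked, in the order asked, and still so for the second after the job is handed in, with the robot touching nothing.
It also fails if it takes over 64 s, if anything falls off the work surface, if the arm or the gripper's body presses on something with over 40 N, if the wrist force passes 120 N, or if a joint passes its speed limit or range.

ROBOT

A 6-joint arm with a two-finger parallel gripper is mounted at the origin on a cart in front of the work surface, level with it; the furniture and walls round the work are solid. World frame = base frame: x ahead of the robot, y to its left, z up, the work surface at z = 0. Lengths are in m, angles in rad, forces in N, time in s.
With the tool pointing down it reaches from about 0.3 to 0.825 m from the base axis. Payload 5.4 kg.
Tool frame: the origin (TCP) lies at the very end of the fingers, on their centre line; the grasp point (between the pads) lies 19 mm behind it; z points along the fingers, y is the direction in which the jaws open and shut (so a half turn about z gives the same grasp; the last joint's range is limited). The gripper opens to 92 mm and grips with 3 to 60 N. Pads are 20 mm wide; open, the fingers measure 128 mm over their backs; the gripper's body (75 mm by 189 mm) begins 69 mm behind the grasp point.
Start: joints at [1.046, 0.158, 1.597, -0, 1.386, -0.21], TCP at [0.178, 0.547, 0.215] pointing down, gripper open.
Joint ranges: [-2.91, 2.91], [-0.94, 2.29], [0.18, 2.7], [-1.29, 4.43], [0.17, 2.64], [-3, 3]. Speed limits (rad/s): [2.57, 2.57, 3.14, 3.14, 3.14, 3.14].

INTERFACE

Orientations are given as a unit quaternion [x, y, z, w].
In Python, from station import monitor, eyes, r, spotter gives the robot as it stands.
- The arm moves only by the tool jog_arm, never from a script. Its arguments are lists of equal length, an entry for each row: "twist": the turn, a rotation vector about the tool's x, y, z in degrees, a list of three; "translation": the shift along the tool's x, y, z in cm, a list of three; "hand": the opening, from -1 (shut) to 1 (fully open). A call has 1 to 5 rows; each row shifts and turns the commanded pose from where the row before left it, along the tool's axes as they then stand; what a row does not reach is not made up. A row lasts 1/12 s, in which the tool goes at most 41.7 mm and 7.16 degrees, less where a joint would pass 70% of its speed; a pose out of reach is approached as far as the arm can. A call is refused whole if a number of a shift passes 4.17 or a number of a turn 7.16, either way. A call with a gripper value outside its range is refused whole. The fingers move at their own pace and stop on an object; "squeeze" is the grip in N (left out, the last holds). Time passes only in rows, so rows that do not move let the fingers close. It gives the time, the measured TCP pose, the force and the opening at its end, in the units of the state.
- monitor.get_obs(): the state, without advancing time (a new reading comes with each control period).
- eyes.capture(name): name is "side" or "top" or "wrist"; returns a dict with "pixels" (420x560x3 uint8, red, green, blue), "range_z" (420x560 float32, m along the optical axis (not along the pixel's ray), 0 where there is no reading), "fovy" (degrees; the focal length in pixels is half the picture's height over the tangent of half this angle, whatever the lens; pixels are square), "cx", "cy" (the principal point, pixels), "dist_coeffs" ([k1, k2, p1, p2, k3] as OpenCV has them; the pictures are not rectified), "extrinsics" (4x4, takes a point from camera to world coordinates). Camera axes: x right, y up, looking along -z (the intrinsics and any distortion apply to the point x, -y, -z); pixel columns grow to the right and rows downward; lengths in m; the calibration is good to about 2 mm. A picture is of the moment at which its call begins.
- r.hand_in(): hands the job in, once; it reports no verdict.
Trained networks look in a picture, given as the dict that the camera call returned (one of the last four; its "shot" number tells which), for a name from the list of things; names that differ only in an ending like _2 or _b are one class to them, and where a whole thing is asked for, a point or a joint stands for the part that bears it (a point fixed in the world has none). Each returns a list of dicts, best first, with "confidence" (0 to 1); they miss things now and then, are a little off and sometimes report something else, mostly with a low value. They report only what shows in the picture. A call takes as long as a camera call. They do not tell look-alikes from the thing itself.
- spotter.cut_out(thing, picture): "pixels" (420x560 bool, what is visible of it) and "uv" ([column, row] in pixels, amid what is visible of it).
- spotter.mark_of(thing, picture): "uv" ([column, row] in pixels: a listed point, or the origin of a listed thing).
The state is a dict: "t": time; "qpos": joint angles; "qvel": joint speeds; "joint_torque": joint torques, N m; "ee_pos": TCP position; "orientation": TCP orientation; "contact_force": force on the tool from outside, world axes, zero at the start; "moment": the same for the moment, N m; "finger_gap": finger opening in m.
Only numpy, scipy, OpenCV 4.12 (cv2) and the standard library are available. Lean on these libraries where they do the work, as an engineer would, in place of code of your own. Each camera call takes 0.05 s, during which the arm holds its last target.

## Working session

There is one attempt and no reset: what is moved stays moved. The work goes in short steps, Python scripts to look and compute and a tool call to move; the robot and the scene stay as the last step left them, time stands still between calls to the robot, and variables do not carry over. Pictures are saved under pics/ and viewed, and the job is handed in when it is done.

Besides the shell and the picture viewer there is one more tool, called as name(argument=value, ...) on one line, values as JSON. jog_arm: Moves the arm, as the interface text tells. Its arguments: {"type":"object","properties":{"twist":{"type":"array"},"translation":{"type":"array"},"hand":{"type":"array"},"squeeze":{"type":"number"}},"required":["twist","translation","hand"]}

```bash
mkdir -p pics; ls; cat > h.py <<'E'
import numpy as np, cv2, pickle
from station import monitor, eyes, r, spotter
def K(p):
    f=210/np.tan(np.radians(p['fovy'])/2); return np.array([[f,0,p['cx']],[0,f,p['cy']],[0,0,1.]])
def ray(p,uv):
    u=cv2.undistortPoints(np.array([[uv]],float),K(p),np.array(p['dist_coeffs'],float))[0,0]
    return np.array([u[0],-u[1],-1.])
def world(p,uv,d):
    E=np.array(p['extrinsics']); return E[:3,:3]@(ray(p,uv)*d)+E[:3,3]
def plane(p,uv,z):
    E=np.array(p['extrinsics']); v=E[:3,:3]@ray(p,uv); o=E[:3,3]; return o+v*(z-o[2])/v[2]
def proj(p,X):
    E=np.array(p['extrinsics']); c=E[:3,:3].T@(np.atleast_2d(X)-E[:3,3]).T
    c=np.array([c[0],-c[1],-c[2]]).T
    return cv2.projectPoints(c,np.zeros(3),np.zeros(3),K(p),np.array(p['dist_coeffs'],float))[0][:,0]
def cloud(p,mask=None,step=1):
    d=p['range_z']; m=d>0
    if mask is not None: m&=mask
    v,u=np.nonzero(m); v=v[::step];u=u[::step]
    q=cv2.undistortPoints(np.stack([u,v],1)[:,None].astype(float),K(p),np.array(p['dist_coeffs'],float))[:,0]
    z=d[v,u]; c=np.stack([q[:,0]*z,-q[:,1]*z,-z],1); E=np.array(p['extrinsics'])
    return c@E[:3,:3].T+E[:3,3]
def save(p,n,box=None,s=1,marks=()):
    im=p['pixels'][:,:,::-1].copy()
    for m in marks: cv2.circle(im,(int(m[0]),int(m[1])),3,(0,0,255),1)
    if box: im=im[box[1]:box[3],box[0]:box[2]]
    cv2.imwrite('pics/'+n+'.png',cv2.resize(im,None,fx=s,fy=s,interpolation=cv2.INTER_CUBIC))
def st():
    o=monitor.get_obs()
    print({k:np.round(v,4).tolist() for k,v in o.items()})
E
python3 - <<'E'
from h import *
for n in ['side','top','wrist']:
    p=eyes.capture(n); save(p,n+'0'); pickle.dump(p,open(n+'0.pkl','wb'))
    for t in ['mould','nest','mouth','pivot','keeper']:
        for m in (spotter.mark_of,spotter.cut_out):
            try:
                for d in m(t,p):
                    uv=d['uv']; print(n,t,m.__name__,round(d['confidence'],2),np.round(uv),np.round(plane(p,uv,0),3), np.round(world(p,uv,p['range_z'][int(uv[1]),int(uv[0])]),3))
            except Exception as e: print(n,t,e)
st()
E
```

```text
pics
side mould call 0.85 [254. 192.] [0.486 0.302 0.   ] [0.479 0.277 0.022]
side mould call 0.69 [264. 272.] [0.43  0.042 0.   ] [0.419 0.007 0.046]
side mould call 0.62 [258. 338.] [ 0.373 -0.098  0.   ] [ 0.366 -0.121  0.042]
side mould call 0.91 [252. 183.] [0.492 0.342 0.   ] [0.473 0.271 0.056]
side mould call 0.89 [258. 264.] [0.425 0.066 0.   ] [0.422 0.057 0.012]
side nest call 0.82 [354. 271.] [ 0.61  -0.013  0.   ] [ 0.61  -0.013  0.   ]
side nest call 0.76 [365. 271.] [ 0.632 -0.022  0.   ] [ 0.633 -0.02  -0.002]
side mouth call 0.75 [362. 268.] [ 0.63  -0.012  0.   ] [ 0.63  -0.012 -0.   ]
side pivot call 0.56 [367. 289.] [ 0.613 -0.064  0.   ] [ 0.587 -0.094  0.049]
side pivot call 0.69 [367. 271.] [ 0.636 -0.023  0.   ] [ 0.602 -0.063  0.06 ]
side keeper it knows: brush, mould, mouth, nest, pivot, pliers, tape
side keeper call 0.92 [340. 319.] [ 0.53 -0.11  0.  ] [ 0.516 -0.129  0.035]
side keeper call 0.53 [369. 268.] [ 0.643 -0.018  0.   ] [ 0.608 -0.058  0.059]
side keeper call 0.28 [272. 151.] [0.589 0.472 0.   ] [0.581 0.448 0.016]
top mould call 0.95 [365. 240.]
[... 915 characters left out ...]
nest, pivot, pliers, tape
top keeper call 0.73 [442. 188.] [ 0.528 -0.145  0.   ] [ 0.521 -0.132  0.041]
wrist mould call 0.38 [194. 405.] [ 0.483  0.303 -0.   ] [0.149 0.538 0.34 ]
wrist mould call 0.57 [191. 394.] [0.46  0.308 0.   ] [0.456 0.311 0.005]
wrist keeper it knows: brush, mould, mouth, nest, pivot, pliers, tape
{'t': 1.5, 'qpos': [1.0459, 0.1584, 1.597, 0.0, 1.3862, -0.2101], 'qvel': [-0.0011, 0.0008, 0.001, 0.0004, -0.0002, -0.0022], 'joint_torque': [-0.0012, -38.5583, -32.2348, 0.07, 0.031, -0.0], 'ee_pos': [0.178, 0.5467, 0.2146], 'orientation': [0.1567, 0.9876, -0.0, -0.0], 'contact_force': [-0.9654, -0.2633, 0.8768], 'moment': [0.0285, 0.0005, 0.0664], 'finger_gap': 0.0917}
```

View pics/side0.png

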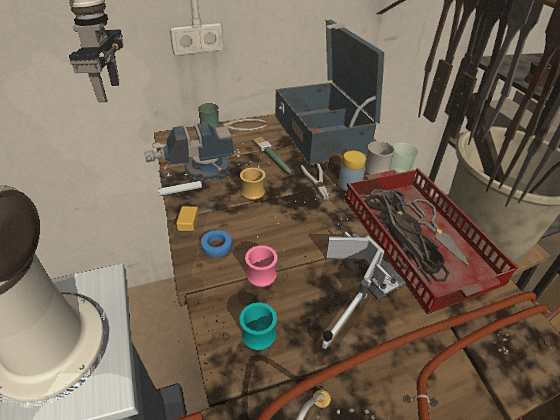

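View pics/top0.png

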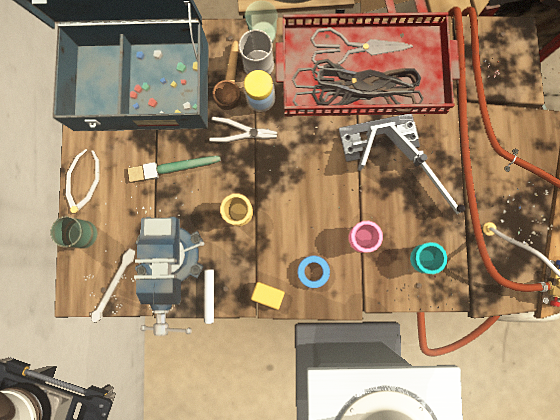

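```bash
python3 - <<'E'
from h import *
p=pickle.load(open('top0.pkl','rb')); save(p,'top_crop',(190,90,470,300),2.8)
p=pickle.load(open('side0.pkl','rb')); save(p,'side_crop',(220,140,420,360),2.7)
E
```

```text
(no output)
```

View pics/top_crop.png

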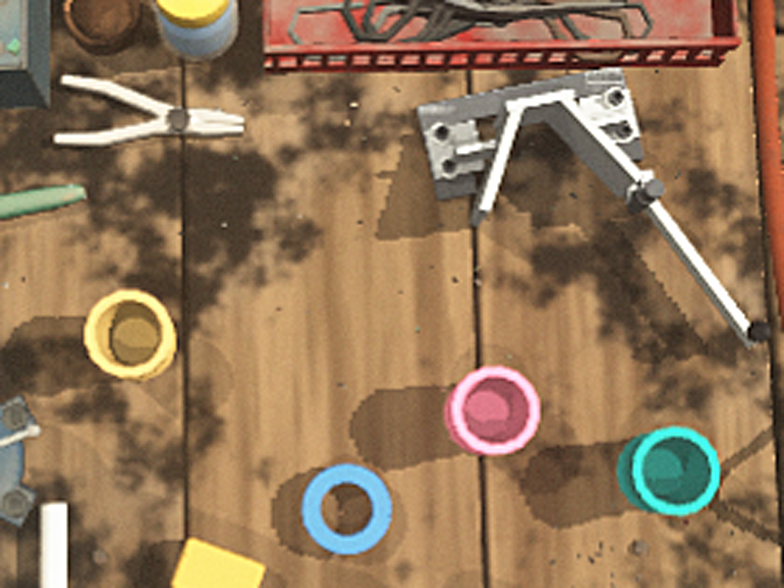

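View pics/side_crop.png

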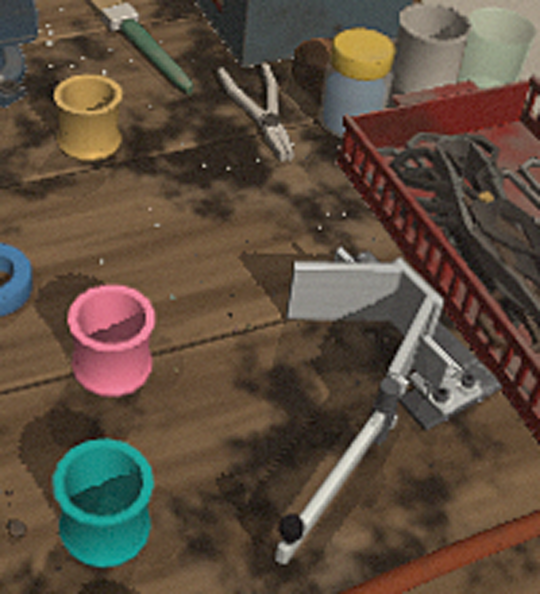

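```bash
python3 - <<'E'
from h import *
for n in ['top','side']:
    p=pickle.load(open(n+'0.pkl','rb')); C=cloud(p)
    E=np.array(p['extrinsics']); print(n,E[:3,3].round(3),p['fovy'])
    m=(abs(C[:,0]-.485)<.06)&(abs(C[:,1]-.30)<.06)
    P=C[m]; print('bench z',np.median(P[P[:,2]<.02,2]),'max',np.percentile(P[:,2],99.5))
    R=P[(P[:,2]>.050)&(P[:,2]<.064)]
    A=np.c_[2*R[:,:2],np.ones(len(R))]; s=np.linalg.lstsq(A,(R[:,:2]**2).sum(1),rcond=None)[0]
    print('rim mid',s[:2],np.sqrt(s[2]+s[0]**2+s[1]**2),len(R), R[:,:2].min(0),R[:,:2].max(0), (R[:,:2].min(0)+R[:,:2].max(0))/2)
    m=(C[:,0]>.45)&(C[:,0]<.72)&(C[:,1]>-.2)&(C[:,1]<.1)&(C[:,2]>.012)
    np.save(n+'nest.npy',C[m])
    # rendered overhead height map
    im=np.zeros((560,640),np.uint8)
    for x,y,z in C[(C[:,0]>.45)&(C[:,0]<.72)&(C[:,1]>-.2)&(C[:,1]<.12)]:
        i=int((.72-x)*2000); j=int((.12-y)*2000); im[i:i+3,j:j+3]=np.maximum(im[i:i+3,j:j+3],int(np.clip(z,0,.07)/.07*255))
    cv2.imwrite(f'pics/hm_{n}.png',cv2.applyColorMap(im,cv2.COLORMAP_JET))
E
```

```text
top [0.361 0.193 1.062] 46.11418242402341
bench z 0.0012937454239674295 max 0.060259588355457194
rim mid [0.48083495 0.2990083 ] 0.028130739366496724 321 [0.44978795 0.26811222] [0.51251546 0.32987679] [0.4811517  0.29899451]
side [ 0.279 -0.438  0.621] 57.84039200137793
bench z -9.340126297396889e-05 max 0.05783276784029086
rim mid [0.48089249 0.30271615] 0.028081858072362856 180 [0.44990348 0.27227416] [0.51218367 0.33703657] [0.48104357 0.30465536]
```

View pics/hm_top.png

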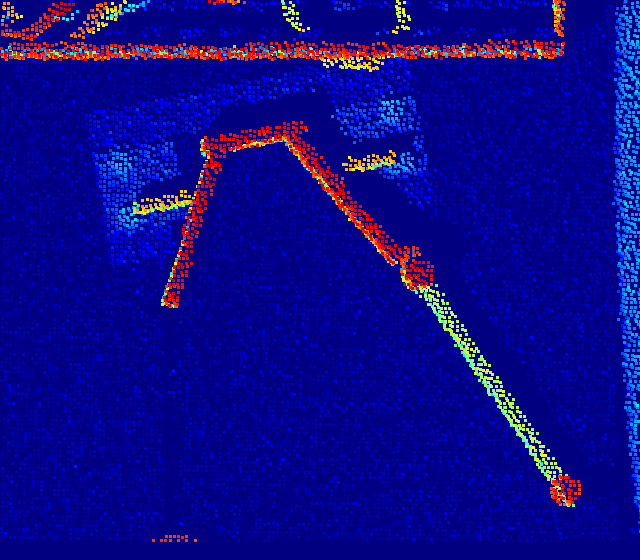

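View pics/hm_side.png

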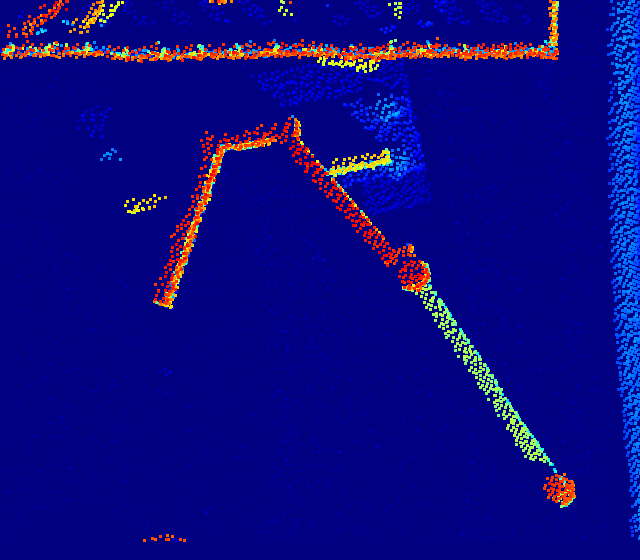

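```bash
cat > fit.py <<'E'
from h import *
from scipy.optimize import least_squares
def segd(P,a,b):
    t=np.clip(((P-a)@(b-a))/((b-a)@(b-a)),0,1); return np.linalg.norm(P-a-t[:,None]*(b-a),axis=1)
n=np.array([np.sin(np.pi/6),np.cos(np.pi/6)])*.004
L=[np.array([-.033,.056])+n,np.array([.040,.014])+n]; 
Rr=[v*[1,-1] for v in L]; Cc=[np.array([.044,.014]),np.array([.044,-.014])]
def fit(P):
    def f(s):
        c,sn=np.cos(s[2]),np.sin(s[2]); Q=(P-s[:2])@np.array([[c,-sn],[sn,c]])
        d=np.min([segd(Q,*L),segd(Q,*Rr),segd(Q,*Cc)],axis=0); return np.maximum(d-.002,0)+.1*d
    return least_squares(f,[.61,-.01,-.17],loss='soft_l1',f_scale=.002)
for nm in ['top','side']:
    C=np.load(nm+'nest.npy'); P=C[(C[:,2]>.055)&(C[:,2]<.068)&(C[:,0]>.565)&(C[:,0]<.664)&(C[:,1]>-.085)&(C[:,1]<.06)][:,:2]
    r_=fit(P); s=r_.x; print(nm,len(P),s.round(4),'cost',r_.cost)
    c,sn=np.cos(s[2]),np.sin(s[2]); R=np.array([[c,-sn],[sn,c]])
    for q,w in [((-.040,-.068),'pivot'),((0,0),'home'),((-.033,0),'mouth'),((-.033,.056),'tipL')]: print(w,(R@q+s[:2]).round(4))
    B=C[(C[:,2]>.025)&(C[:,2]<.046)&(C[:,0]<.57)&(C[:,0]>.48)][:,:2]; m=B.mean(0); v=np.linalg.svd(B-m)[2][0]; v*=-np.sign(v[0])
    print('bar',m,v, 'q',np.arctan2(-(R.T@v)[0],(R.T@v)[1]), 'perp dist pivot', np.cross(v,(R@[-.04,-.068]+s[:2])-m))
    k=C[(C[:,2]>.053)&(C[:,0]<.50)&(C[:,1]<-.1)]; print('knob',k.mean(0))
E
python3 fit.py
```

```text
top 454 [ 0.6087 -0.0147  0.1966] cost 0.0005793844182547673
pivot [ 0.5827 -0.0893]
home [ 0.6087 -0.0147]
mouth [ 0.5763 -0.0212]
tipL [0.5654 0.0337]
bar [ 0.52562079 -0.12387446] [-0.63373627 -0.77354918] q 2.258615681479654 perp dist pivot 0.022218834610630667
knob [ 0.47524978 -0.16158243  0.05912524]
side 415 [ 0.6085 -0.0134  0.1727] cost 0.0006644142857236545
pivot [ 0.5808 -0.0872]
home [ 0.6085 -0.0134]
mouth [ 0.576  -0.0191]
tipL [0.5664 0.0361]
bar [ 0.52932927 -0.11749353] [-0.49449459 -0.86918071] q 2.4516494932062534 perp dist pivot 0.029749711166426246
knob [ 0.47558552 -0.16010272  0.05708608]fit.py:19: DeprecationWarning: Arrays of 2-dimensional vectors are deprecated. Use arrays of 3-dimensional vectors instead. (deprecated in NumPy 2.0)
  print('bar',m,v, 'q',np.arctan2(-(R.T@v)[0],(R.T@v)[1]), 'perp dist pivot', np.cross(v,(R@[-.04,-.068]+s[:2])-m))
```

```bash
cat > ov.py <<'E'
from h import *
def overlay(p,s,name,box,sc,q=None):
    c,sn=np.cos(s[2]),np.sin(s[2]); R=np.array([[c,-sn],[sn,c]]); im=p['pixels'][:,:,::-1].copy()
    im=cv2.resize(im[box[1]:box[3],box[0]:box[2]],None,fx=sc,fy=sc,interpolation=cv2.INTER_CUBIC)
    def ln(pts,z,col,close=True):
        W=np.c_[np.array(pts)@R.T+s[:2],np.full(len(pts),z)]; u=(proj(p,W)-[box[0]-.5,box[1]-.5])*sc
        cv2.polylines(im,[u.round().astype(np.int32)],close,col,1)
    n=np.array([.5,.8660254])*.008
    for sg in (1,-1):
        a=np.array([-.033,.056]);b=np.array([.04,.014]); ln([v*[1,sg] for v in (a,b,b+n,a+n)],.060,(0,0,255))
        ln([v*[1,sg] for v in (a,b)],0,(255,0,0),False)
    ln([(.04,.014),(.04,-.014),(.048,-.014),(.048,.014)],.06,(0,255,255))
    if q is not None:
        d=np.array([-np.sin(q),np.cos(q)]);e=np.array([d[1],-d[0]])*.004; o=np.array([-.04,-.068])
        ln([o+e,o+d*.138+e,o+d*.138-e,o-e],.038,(0,255,0))
        ln([o+d*.13+np.array([np.cos(t),np.sin(t)])*.008 for t in np.linspace(0,6.28,20)],.058,(0,255,0))
    cv2.imwrite('pics/'+name+'.png',im)
if __name__=='__main__':
    s=[.6087,-.0140,.185]
    overlay(pickle.load(open('top0.pkl','rb')),s,'ovt',(320,100,480,220),5,2.0)
    overlay(pickle.load(open('side0.pkl','rb')),s,'ovs',(310,220,430,360),4.2,2.0)
E
python3 ov.py
```

```text
(no output)
```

View pics/ovt.png

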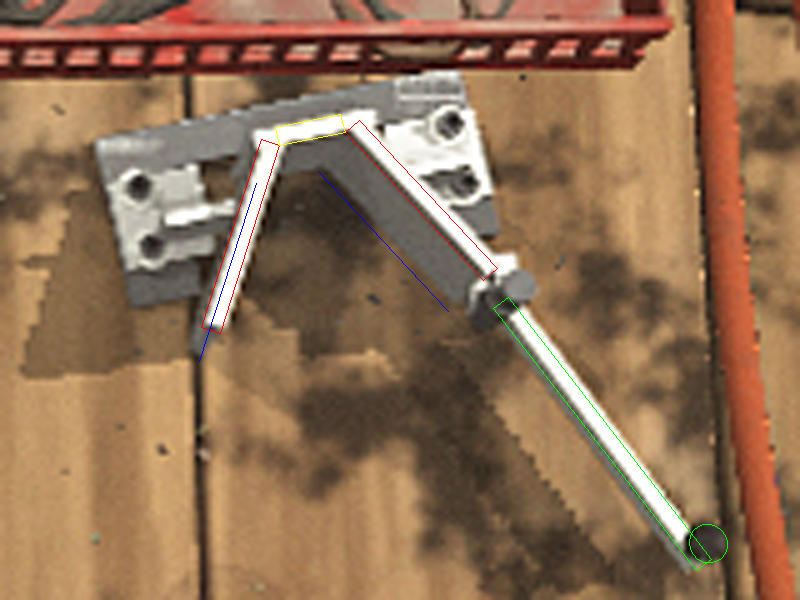

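View pics/ovs.png

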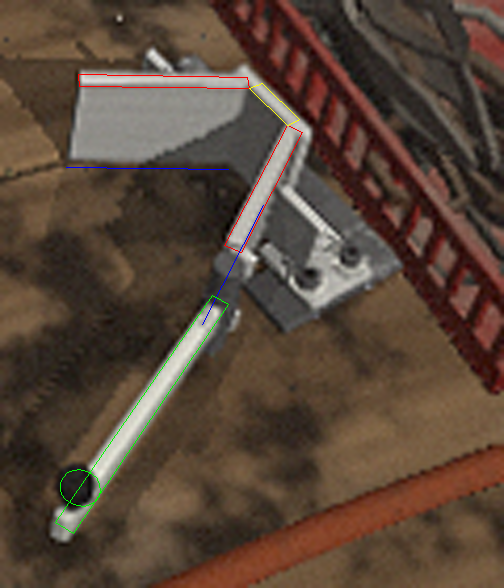

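```bash
cat > go.py <<'E'
import sys
from h import *
# go.py x y z tooly_deg [n]
def plan(tgt,ydeg,n=None):
    o=monitor.get_obs(); P=np.array(o['ee_pos']); 
    from scipy.spatial.transform import Rotation as Ro
    R=Ro.from_quat(o['orientation']).as_matrix(); cur=np.degrees(np.arctan2(R[1,1],R[0,1]))
    d=(ydeg-cur+180)%360-180
    D=np.array(tgt)-P; print('pos',P.round(4),'ydeg',cur.round(2),'tilt',R[:,2].round(4),'D',D.round(4),'F',np.round(o['contact_force'],1),'gap',o['finger_gap'],'t',o['t'])
    k=max(int(np.ceil(np.linalg.norm(D)/.0400)),int(np.ceil(abs(d)/7.1)),1)
    k=n or k; M=R.copy(); 
    for i in range(k):
        t=M.T@D/k*100; print(i,'tw z',round(-d/k,2),'tr',t.round(2).tolist())
        M=Ro.from_rotvec([0,0,np.radians(d/k)]).as_matrix()@M
a=list(map(float,sys.argv[1:5])); plan(a[:3],a[3],int(sys.argv[5]) if len(sys.argv)>5 else None)
E
python3 go.py .481 .3 .215 10.6
python3 - <<'E'
from h import *
p=pickle.load(open('top0.pkl','rb')); C=cloud(p)
for x0,x1,y0,y1 in [(.15,.55,.33,.55),(.38,.6,.2,.4),(.39,.58,.24,.36),(.45,.75,-.15,.15),(.6,.75,.15,.35)]:
    m=(C[:,0]>x0)&(C[:,0]<x1)&(C[:,1]>y0)&(C[:,1]<y1); print(x0,x1,y0,y1,np.percentile(C[m,2],99.8), C[m][C[m,2]>.08][:,:2].min(0) if (C[m,2]>.08).any() else '')
E
```

```text
pos [0.178  0.5467 0.2146] ydeg 71.96 tilt [-0. -0. -1.] D [ 0.303  -0.2467  0.0004] F [-1.  -0.3  0.9] gap 0.09172124148418774 t 1.5
0 tw z 6.14 tr [-3.64, -1.41, -0.0]
1 tw z 6.14 tr [-3.77, -1.01, -0.0]
2 tw z 6.14 tr [-3.86, -0.6, -0.0]
3 tw z 6.14 tr [-3.9, -0.18, -0.0]
4 tw z 6.14 tr [-3.9, 0.23, -0.0]
5 tw z 6.14 tr [-3.85, 0.65, -0.0]
6 tw z 6.14 tr [-3.76, 1.06, -0.0]
7 tw z 6.14 tr [-3.63, 1.45, -0.0]
8 tw z 6.14 tr [-3.45, 1.83, -0.0]
9 tw z 6.14 tr [-3.24, 2.19, -0.0]
0.15 0.55 0.33 0.55 0.5411302739990234 [0.15007634 0.38053339]
0.38 0.6 0.2 0.4 0.06007108855339679 
0.39 0.58 0.24 0.36 0.06075844440608881 
0.45 0.75 -0.15 0.15 0.07470781244527805 
0.6 0.75 0.15 0.35 0.09689189053575113 [0.70614112 0.22115594]
```

```bash
python3 - <<'E'
from h import *
for n in ['top0','side0']:
    p=pickle.load(open(n+'.pkl','rb')); C=cloud(p)
    m=(C[:,0]>.27)&(C[:,0]<.5)&(C[:,1]>.34)&(C[:,1]<.6); print(np.percentile(C[m,2],[99,99.9,100]))
E
```

```text
[0.12442196 0.12644635 0.12863826]
[0.12223081 0.12358002 0.12494091]
```

jog_arm(twist=[[0,0,6.1],[0,0,6.1],[0,0,6.1],[0,0,6.1],[0,0,6.1]], translation=[[-3.6,-1.4,-0.5],[-3.8,-1.0,-0.5],[-3.9,-0.6,-0.5],[-3.9,-0.2,0],[-3.9,0.2,0]], hand=[1,1,1,1,1])

```text
t: 1.92
ee_pos: [0.3309, 0.4222, 0.2302]
orientation: [0.413, 0.911, 0.001, 0.0]
contact_force: [1.0, -1.0, 0.5]
finger_gap: 0.0918
```

jog_arm(twist=[[0,0,6.1],[0,0,6.1],[0,0,6.1],[0,0,6.1],[0,0,6.1]], translation=[[-3.9,0.6,0],[-3.8,1.1,0],[-3.6,1.4,0],[-3.4,1.8,0],[-3.2,2.2,0]], hand=[1,1,1,1,1])

```text
t: 2.33
ee_pos: [0.4822, 0.299, 0.2298]
orientation: [0.638, 0.77, 0.0, 0.0]
contact_force: [0.5, 1.2, 0.7]
finger_gap: 0.0916
```

```bash
python3 - <<'E'
from h import *
p=eyes.capture('wrist'); pickle.dump(p,open('wrist1.pkl','wb')); save(p,'w1')
C=cloud(p); m=(abs(C[:,0]-.485)<.06)&(abs(C[:,1]-.30)<.06)&(C[:,2]>.05)&(C[:,2]<.064); R=C[m]
print(np.array(p['extrinsics'])[:3,3])
if len(R): print(len(R),R.min(0),R.max(0),(R.min(0)+R.max(0))/2)
for d in spotter.mark_of('mould',p)+spotter.cut_out('mould',p): print(d['confidence'],d['uv'],plane(p,d['uv'],0))
E
python3 go.py .481 .3 .03 10.6
```

```text
[0.46704395 0.37428808 0.40117533]
999 [0.45176717 0.27041467 0.050124  ] [0.51457017 0.33315603 0.06012529] [0.48316867 0.30178535 0.05512464]
0.94 [209.6, 336.8] [0.42219877 0.03878733 0.        ]
0.83 [173.4, 397.2] [ 0.37686023 -0.0933625   0.        ]
0.62 [277.2, 183.5] [0.48165682 0.30028472 0.        ]
0.88 [279.5, 190.3] [0.48649452 0.29161772 0.        ]
0.84 [174.6, 392.2] [ 0.37788191 -0.08226508  0.        ]
0.55 [200.5, 364.1] [ 0.41414638 -0.01643489  0.        ]
pos [0.4826 0.2987 0.2294] ydeg 10.75 tilt [-1.e-04 -1.e-04 -1.e+00] D [-0.0016  0.0013 -0.1994] F [-0.   0.3 -0.6] gap 0.09199871858337556 t 2.4833
0 tw z 0.03 tr [0.03, -0.03, 3.99]
1 tw z 0.03 tr [0.03, -0.03, 3.99]
2 tw z 0.03 tr [0.03, -0.03, 3.99]
3 tw z 0.03 tr [0.03, -0.03, 3.99]
4 tw z 0.03 tr [0.03, -0.03, 3.99]
```

View pics/w1.png

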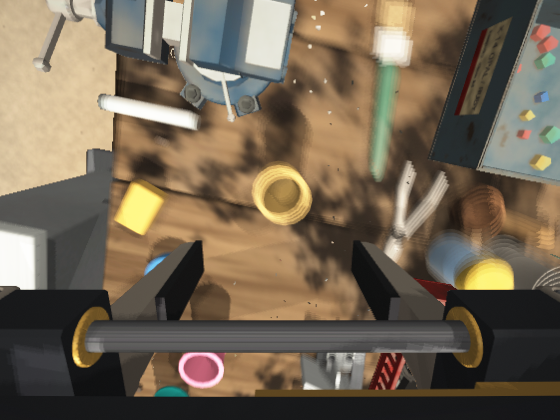

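jog_arm(twist=[[0,0,0],[0,0,0],[0,0,0],[0,0,0],[0,0,0]], translation=[[0.2,0,4.1],[0,0,4.1],[0,0,4.1],[0,0,4.1],[0,0,2.0]], hand=[1,1,1,1,1])

```text
t: 2.9
ee_pos: [0.4759, 0.3022, 0.0403]
orientation: [0.635, 0.772, -0.003, -0.002]
contact_force: [-0.4, -0.5, -0.5]
finger_gap: 0.0919
```

jog_arm(twist=[[0,0,0],[0,0,0],[0,0,0],[0,0,0]], translation=[[0,0,2.0],[0,0,0],[0,0,0],[0,0,0]], hand=[1,-0.2,-0.2,-0.2], squeeze=20)

```text
t: 3.23
ee_pos: [0.4812, 0.3034, 0.0272]
orientation: [0.636, 0.772, 0.001, 0.001]
contact_force: [0.1, 0.5, 0.7]
finger_gap: 0.0736
```

jog_arm(twist=[[0,0,0],[0,0,0],[0,0,0],[0,0,0]], translation=[[0,0,0],[0,0,0],[0,0,0],[0,0,0]], hand=[-0.2,-0.2,-0.2,-0.2], squeeze=20)

```text
t: 3.57
ee_pos: [0.4829, 0.3034, 0.0277]
orientation: [0.636, 0.771, 0.002, 0.001]
contact_force: [3.7, 2.5, 5.6]
finger_gap: 0.0601
```

jog_arm(twist=[[0,0,0],[0,0,0]], translation=[[0,0,0],[0,0,0]], hand=[-0.2,-0.2], squeeze=30)

```text
t: 3.73
ee_pos: [0.483, 0.3034, 0.0278]
orientation: [0.636, 0.771, 0.002, 0.001]
contact_force: [3.0, 2.8, 7.7]
finger_gap: 0.0594
```

```bash
python3 -c "
from h import *
st()"
```

```text
{'t': 3.7333, 'qpos': [0.3489, 0.3606, 1.7531, 0.0004, 1.0223, 0.1575], 'qvel': [0.0004, 0.0005, 0.0007, -0.0002, 0.0009, 0.0012], 'joint_torque': [-0.2321, -36.7632, -22.0573, -0.2118, 1.1017, 0.0345], 'ee_pos': [0.483, 0.3034, 0.0278], 'orientation': [0.6364, 0.7714, 0.0025, 0.0012], 'contact_force': [2.985, 2.76, 7.6616], 'moment': [0.2788, -0.483, -0.0087], 'finger_gap': 0.0594}
```

jog_arm(twist=[[0,0,0],[0,0,0],[0,0,0],[0,0,0]], translation=[[0,0,-1.0],[0,0,-3.0],[0,0,-4.0],[0,0,0]], hand=[-0.2,-0.2,-0.2,-0.2])

```text
t: 4.07
ee_pos: [0.4837, 0.3036, 0.1124]
orientation: [0.636, 0.771, 0.004, 0.002]
contact_force: [2.9, 2.1, -2.4]
finger_gap: 0.0597
```

```bash
python3 - <<'E'
from h import *
p=eyes.capture('side'); save(p,'s2',(180,80,420,300),2.5)
E
python3 go.py .5738 -.0224 .107 10.6
```

```text
pos [0.4826 0.3031 0.1094] ydeg 10.96 tilt [ 0.0055  0.0019 -1.    ] D [ 0.0912 -0.3255 -0.0024] F [ 0.1 -0.4 -4.8] gap 0.05972089777712636 t 4.1167
0 tw z 0.04 tr [-3.74, 0.31, 0.02]
1 tw z 0.04 tr [-3.74, 0.31, 0.02]
2 tw z 0.04 tr [-3.74, 0.31, 0.02]
3 tw z 0.04 tr [-3.74, 0.32, 0.02]
4 tw z 0.04 tr [-3.74, 0.32, 0.02]
5 tw z 0.04 tr [-3.74, 0.32, 0.02]
6 tw z 0.04 tr [-3.74, 0.32, 0.03]
7 tw z 0.04 tr [-3.74, 0.33, 0.03]
8 tw z 0.04 tr [-3.74, 0.33, 0.03]
```

View pics/s2.png

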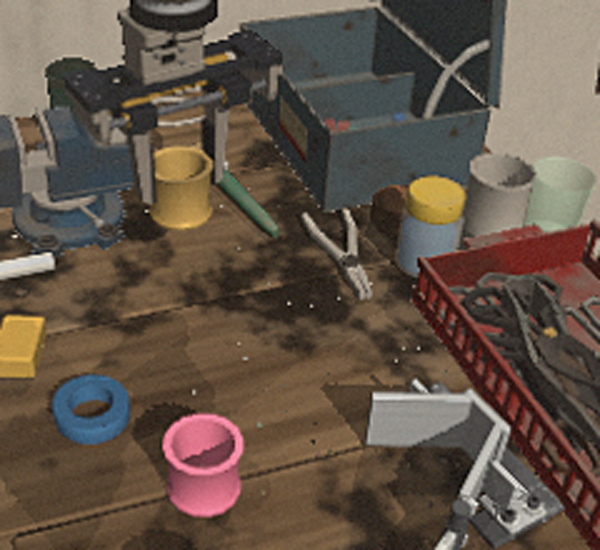

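jog_arm(twist=[[0,0,0],[0,0,0],[0,0,0],[0,0,0],[0,0,0]], translation=[[-2.0,0.2,0],[-3.7,0.3,0],[-3.7,0.3,0],[-3.7,0.3,0],[-3.7,0.3,0]], hand=[-0.2,-0.2,-0.2,-0.2,-0.2])

```text
t: 4.53
ee_pos: [0.5235, 0.1385, 0.1028]
orientation: [0.636, 0.772, -0.002, -0.002]
contact_force: [1.3, -0.4, -4.1]
finger_gap: 0.0599
```

jog_arm(twist=[[0,0,0],[0,0,0],[0,0,0],[0,0,0],[0,0,0]], translation=[[-3.7,0.3,0],[-3.7,0.3,0],[-3.7,0.3,0],[-3.7,0.3,0],[-2.0,0.2,0]], hand=[-0.2,-0.2,-0.2,-0.2,-0.2])

```text
t: 4.95
ee_pos: [0.5701, -0.0257, 0.103]
orientation: [0.637, 0.771, -0.002, -0.002]
contact_force: [0.6, -0.2, -4.8]
finger_gap: 0.0597
```

```bash
python3 - <<'E'
from h import *
p=eyes.capture('top'); save(p,'t3',(300,80,480,250),3.5)
p=eyes.capture('side'); save(p,'s3',(280,120,460,340),2.6)
E
python3 go.py .5746 -.0216 .028 10.6 3
```

```text
pos [ 0.5705 -0.0253  0.1031] ydeg 10.71 tilt [-0.0049  0.     -1.    ] D [ 0.0041  0.0037 -0.0751] F [-0.2  0.5 -5.1] gap 0.059984620474569546 t 5.05
0 tw z 0.04 tr [0.09, 0.17, 2.5]
1 tw z 0.04 tr [0.09, 0.17, 2.5]
2 tw z 0.04 tr [0.09, 0.17, 2.5]
```

View pics/s3.png

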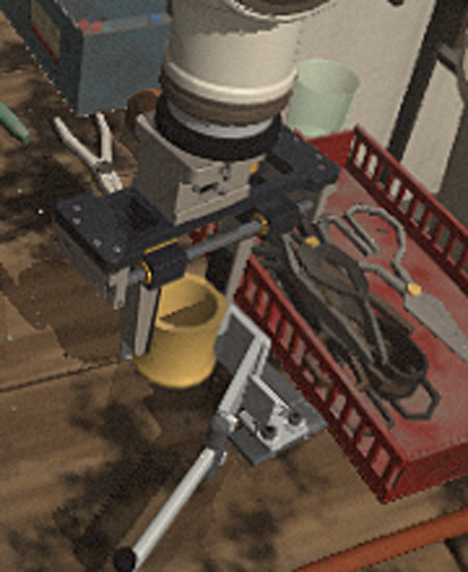

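View pics/t3.png

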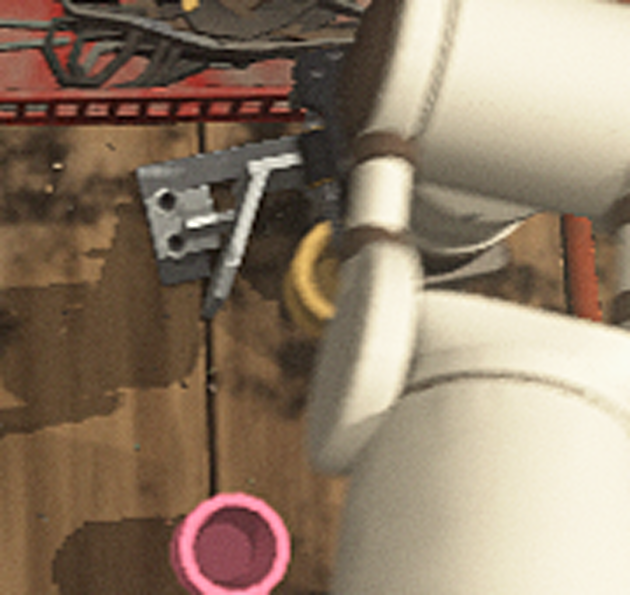

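jog_arm(twist=[[0,0,0],[0,0,0],[0,0,0],[0,0,0],[0,0,0]], translation=[[0.1,0.2,2.5],[0.1,0.2,2.5],[0,0,1.7],[0,0,0.4],[0,0,0]], hand=[-0.2,-0.2,-0.2,-0.2,-0.2])

```text
t: 5.47
ee_pos: [0.5721, -0.0179, 0.0314]
orientation: [0.636, 0.772, -0.002, -0.004]
contact_force: [0.0, -0.4, -5.3]
finger_gap: 0.0597
```

```bash
python3 go.py .5746 -.0216 .0275 10.6 3
```

```text
pos [ 0.5721 -0.0179  0.0314] ydeg 11.0 tilt [-0.0077  0.002  -1.    ] D [ 0.0025 -0.0037 -0.0039] F [ 0.  -0.4 -5.3] gap 0.05969680307562173 t 5.4667
0 tw z 0.13 tr [-0.14, 0.06, 0.13]
1 tw z 0.13 tr [-0.14, 0.06, 0.13]
2 tw z 0.13 tr [-0.14, 0.06, 0.13]
```

jog_arm(twist=[[0,0,0],[0,0,0],[0,0,0],[0,0,0]], translation=[[-0.3,0.1,0.15],[0,0,0.15],[0,0,0.05],[0,0,0]], hand=[-0.2,-0.2,-0.2,-0.2])

```text
t: 5.8
ee_pos: [0.5778, -0.0223, 0.032]
orientation: [0.636, 0.771, 0.0, 0.001]
contact_force: [-0.1, -0.1, -4.9]
finger_gap: 0.06
```

jog_arm(twist=[[0,0,0],[0,0,0]], translation=[[0,0,0.15],[0,0,0.15]], hand=[-0.2,-0.2])

```text
t: 5.97
ee_pos: [0.5775, -0.0222, 0.0286]
orientation: [0.636, 0.771, 0.0, 0.0]
contact_force: [0.7, -0.8, -4.0]
finger_gap: 0.0599
```

jog_arm(twist=[[0,0,0],[0,0,0]], translation=[[0,0,0],[0,0,0]], hand=[-0.2,-0.2])

```text
t: 6.13
ee_pos: [0.577, -0.0221, 0.028]
orientation: [0.636, 0.771, -0.0, -0.0]
contact_force: [-0.4, -0.0, -5.0]
finger_gap: 0.0598
```

jog_arm(twist=[[0,0,0],[0,0,0],[0,0,0],[0,0,0]], translation=[[0,0,0.1],[0,0,0.1],[0,0,0],[0,0,0]], hand=[-0.2,-0.2,-0.2,-0.2])

```text
t: 6.47
ee_pos: [0.5774, -0.0223, 0.0275]
orientation: [0.636, 0.771, -0.0, 0.0]
contact_force: [-4.4, 1.1, 5.4]
finger_gap: 0.06
```

jog_arm(twist=[[0,0,0],[0,0,0],[0,0,0],[0,0,0],[0,0,0]], translation=[[0,0,0],[0,0,0],[0,0,0],[0,0,0],[0,0,0]], hand=[0.75,0.75,0.75,0.75,0.75])

```text
t: 6.88
ee_pos: [0.5775, -0.0222, 0.0263]
orientation: [0.636, 0.771, 0.0, 0.0]
contact_force: [-0.1, 0.1, 0.2]
finger_gap: 0.0803
```

jog_arm(twist=[[0,0,0],[0,0,0],[0,0,0],[0,0,0],[0,0,0]], translation=[[0,0,-1.0],[0,0,-2.0],[0,0,-3.0],[0,0,-3.0],[0,0,-2.0]], hand=[0.75,0.75,0.75,0.75,0.75])

```text
t: 7.3
ee_pos: [0.5784, -0.0224, 0.14]
orientation: [0.636, 0.771, 0.001, 0.002]
contact_force: [0.6, -0.6, 0.9]
finger_gap: 0.0805
```

```bash
python3 - <<'E'
from h import *
p=eyes.capture('wrist'); save(p,'w4'); pickle.dump(p,open('w4.pkl','wb'))
p=eyes.capture('side'); save(p,'s4',(280,180,440,340),3); pickle.dump(p,open('s4.pkl','wb'))
st()
E
```

```text
{'t': 7.4, 'qpos': [-0.2474, 0.2305, 1.663, 0.0001, 1.2384, -0.4389], 'qvel': [-0.0028, 0.0531, 0.066, 0.0001, -0.0398, 0.0001], 'joint_torque': [0.1885, -39.4753, -29.7533, 0.0584, 0.4599, -0.0038], 'ee_pos': [0.5804, -0.0229, 0.1415], 'orientation': [0.6363, 0.7714, 0.0021, 0.0043], 'contact_force': [0.0215, -0.8293, -0.1143], 'moment': [-0.0751, 0.0544, 0.038], 'finger_gap': 0.0805}
```

View pics/s4.png

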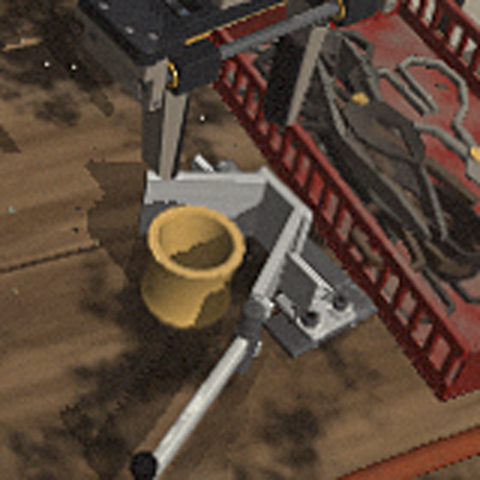

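View pics/w4.png

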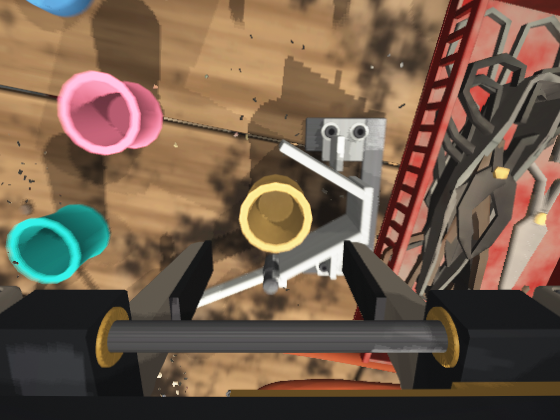

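```bash
sed -i '/^for nm/,$d' fit.py; python3 - <<'E'
from fit import *
from ov import overlay
p=pickle.load(open('w4.pkl','rb')); C=cloud(p)
m=(C[:,2]>.054)&(C[:,2]<.068)&(C[:,0]>.555)&(C[:,0]<.668)&(C[:,1]>-.09)&(C[:,1]<.06)
Q=C[m][:,:2]; far=np.linalg.norm(Q-[.577,-.022],axis=1)>.040
R=Q[~far]; print('rim',R.min(0),R.max(0),(R.min(0)+R.max(0))/2,len(R))
rr=fit(Q[far]); print(rr.x,rr.cost,far.sum())
print('z top',np.percentile(C[m][far][:,2],[5,50,95]))
s=rr.x;overlay(p,s,'ov4',(180,100,440,300),3,2.0)
print(s)
c,sn=np.cos(s[2]),np.sin(s[2]); ct=(R.min(0)+R.max(0))/2-s[:2]; print('mould in nest',c*ct[0]+sn*ct[1],-sn*ct[0]+c*ct[1])
E
```

```text
rim [ 0.55504316 -0.05549807] [0.60851264 0.00744863] [ 0.5817779  -0.02402472] 1219
[ 0.60956139 -0.01423753  0.18133615] 0.004911233537972708 2673
z top [0.05621316 0.06099644 0.06229798]
[ 0.60956139 -0.01423753  0.18133615]
mould in nest -0.029093001203668045 -0.004616133883179265
```

View pics/ov4.png

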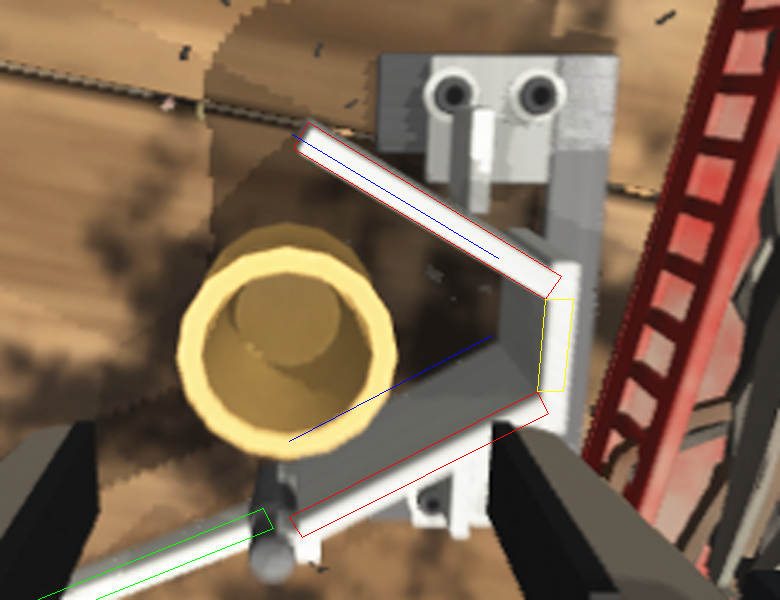

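```bash
python3 - <<'E'
from fit import *
from ov import overlay
p=pickle.load(open('w4.pkl','rb'))
overlay(p,[.6130,-.0165,.188],'ov5',(180,100,440,300),3,1.97)
E
```

```text
(no output)
```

View pics/ov5.png

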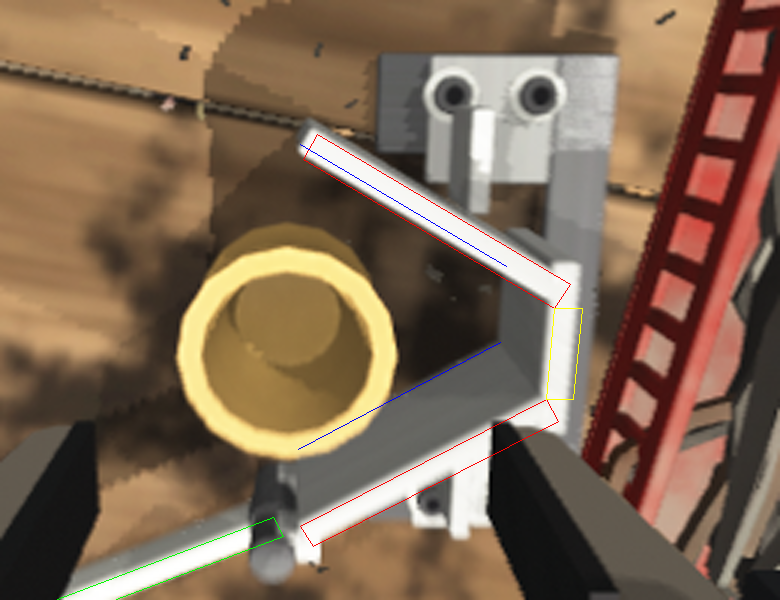

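```bash
python3 go.py .5265 -.0329 .13 -79.3 13
```

```text
pos [ 0.5804 -0.0229  0.1415] ydeg 10.97 tilt [ 0.0093 -0.0023 -1.    ] D [-0.0539 -0.01   -0.0115] F [ 0.  -0.8 -0.1] gap 0.08045115629744186 t 7.4
0 tw z 6.94 tr [0.0, -0.42, 0.08]
1 tw z 6.94 tr [-0.05, -0.42, 0.09]
2 tw z 6.94 tr [-0.1, -0.41, 0.09]
3 tw z 6.94 tr [-0.15, -0.4, 0.09]
4 tw z 6.94 tr [-0.19, -0.38, 0.09]
5 tw z 6.94 tr [-0.24, -0.35, 0.09]
6 tw z 6.94 tr [-0.28, -0.32, 0.09]
7 tw z 6.94 tr [-0.31, -0.28, 0.09]
8 tw z 6.94 tr [-0.35, -0.24, 0.09]
9 tw z 6.94 tr [-0.37, -0.2, 0.09]
10 tw z 6.94 tr [-0.39, -0.15, 0.09]
11 tw z 6.94 tr [-0.41, -0.1, 0.09]
12 tw z 6.94 tr [-0.42, -0.05, 0.09]
```

jog_arm(twist=[[0,0,7],[0,0,7],[0,0,7],[0,0,7],[0,0,7]], translation=[[0,-0.8,0],[-0.1,-0.8,0],[-0.2,-0.8,0],[-0.3,-0.8,0],[-0.4,-0.7,0]], hand=[-1,-1,-1,-1,-1])

```text
t: 7.82
ee_pos: [0.5357, -0.0299, 0.1348]
orientation: [0.84, 0.542, -0.001, -0.001]
contact_force: [-0.2, -0.3, 0.8]
finger_gap: 0.0492
```

jog_arm(twist=[[0,0,7],[0,0,7],[0,0,7],[0,0,7],[0,0,7]], translation=[[-0.4,-0.6,0],[-0.5,-0.5,0],[0,0,0],[0,0,0],[0,0,0]], hand=[-1,-1,-1,-1,-1])

```text
t: 8.23
ee_pos: [0.5221, -0.0328, 0.1349]
orientation: [0.965, 0.264, -0.001, -0.001]
contact_force: [-0.0, -0.3, -0.1]
finger_gap: 0.0157
```

jog_arm(twist=[[0,0,7],[0,0,7],[0,0,6],[0,0,0]], translation=[[0,0,0],[0,0,0],[0,0,0],[0,0,0]], hand=[-1,-1,-1,-1])

```text
t: 8.57
ee_pos: [0.5222, -0.0328, 0.1349]
orientation: [0.996, 0.094, -0.001, -0.0]
contact_force: [-1.1, 0.2, -0.8]
finger_gap: 0.0004
```

```bash
python3 go.py .5265 -.0329 .035 -79.3 4
```

```text
pos [ 0.5222 -0.0328  0.1349] ydeg -79.19 tilt [-1.9e-03  6.0e-04 -1.0e+00] D [ 0.0043 -0.0001 -0.0999] F [-1.1  0.2 -0.8] gap 0.00044951149611663485 t 8.5667
0 tw z 0.03 tr [0.11, 0.02, 2.5]
1 tw z 0.03 tr [0.11, 0.02, 2.5]
2 tw z 0.03 tr [0.11, 0.02, 2.5]
3 tw z 0.03 tr [0.11, 0.02, 2.5]
```

jog_arm(twist=[[0,0,0],[0,0,0],[0,0,0],[0,0,0]], translation=[[0,0,2.5],[0,0,2.5],[0,0,2.5],[0,0,2.5]], hand=[-1,-1,-1,-1])

```text
t: 8.9
ee_pos: [0.5224, -0.0329, 0.0345]
orientation: [0.995, 0.097, -0.0, -0.0]
contact_force: [0.1, -0.6, 0.4]
finger_gap: 0.0004
```

jog_arm(twist=[[0,0,0],[0,0,0],[0,0,0]], translation=[[0.5,0,0],[0.3,0,0],[0.2,0,0]], hand=[-1,-1,-1])

```text
t: 9.15
ee_pos: [0.5342, -0.0313, 0.0373]
orientation: [0.995, 0.096, 0.001, 0.0]
contact_force: [-0.6, 0.4, 0.4]
finger_gap: 0.0004
```

jog_arm(twist=[[0,0,0],[0,0,0],[0,0,0],[0,0,0],[0,0,0]], translation=[[0.3,0,0],[0.3,0,0],[0.3,0,0],[0.3,0,0],[0.3,0,0]], hand=[-1,-1,-1,-1,-1])

```text
t: 9.57
ee_pos: [0.5473, -0.0286, 0.0376]
orientation: [0.995, 0.096, -0.001, 0.0]
contact_force: [-6.3, -1.2, 5.4]
finger_gap: 0.0002
```

jog_arm(twist=[[0,0,0],[0,0,0],[0,0,0],[0,0,0],[0,0,0]], translation=[[0.2,0,0],[0.2,0,0],[0.2,0,0],[0.2,0,0],[0,0,0]], hand=[-1,-1,-1,-1,-1])

```text
t: 9.98
ee_pos: [0.5557, -0.0272, 0.0377]
orientation: [0.995, 0.096, -0.0, 0.001]
contact_force: [-4.5, -0.6, 3.5]
finger_gap: 0.0007
```

```bash
python3 - <<'E'
from h import *
p=eyes.capture('side'); save(p,'s6',(280,180,440,340),3.7); pickle.dump(p,open('s6.pkl','wb'))
st()
E
```

```text
{'t': 10.0333, 'qpos': [-0.2654, 0.3175, 1.786, -0.0012, 1.0382, 1.1136], 'qvel': [-0.0018, -0.001, 0.0033, 0.0025, -0.0039, -0.0012], 'joint_torque': [0.7471, -38.7827, -28.4438, 0.6548, -1.3649, 0.0028], 'ee_pos': [0.5556, -0.0271, 0.0376], 'orientation': [0.9954, 0.096, -0.0002, 0.0005], 'contact_force': [-5.1076, -0.7849, 3.1688], 'moment': [-0.2858, 0.9419, 0.0037], 'finger_gap': 0.0001}
```

View pics/s6.png

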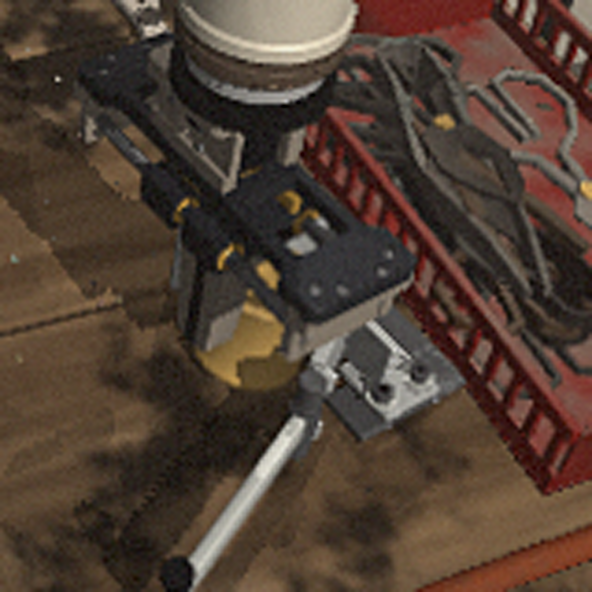

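jog_arm(twist=[[0,0,0],[0,0,0],[0,0,0],[0,0,0],[0,0,0]], translation=[[0.2,0,0],[0.2,0,0],[0.2,0,0],[0.2,0,0],[0,0,0]], hand=[-1,-1,-1,-1,-1])

```text
t: 10.45
ee_pos: [0.5634, -0.0257, 0.0375]
orientation: [0.995, 0.096, -0.0, 0.001]
contact_force: [-5.7, -1.9, 3.4]
finger_gap: 0.0004
```

jog_arm(twist=[[0,0,0],[0,0,0],[0,0,0],[0,0,0]], translation=[[0.1,0,0],[0.1,0,0],[0.1,0,0],[0,0,0]], hand=[-1,-1,-1,-1])

```text
t: 10.78
ee_pos: [0.5661, -0.0252, 0.0375]
orientation: [0.995, 0.096, -0.001, 0.001]
contact_force: [-6.6, -1.2, 5.4]
finger_gap: 0.0006
```

jog_arm(twist=[[0,0,0],[0,0,0],[0,0,0]], translation=[[0.1,0,0],[0.1,0,0],[0,0,0]], hand=[-1,-1,-1])

```text
t: 11.03
ee_pos: [0.568, -0.0248, 0.0375]
orientation: [0.995, 0.096, -0.001, 0.001]
contact_force: [-6.3, -2.3, 4.9]
finger_gap: 0.0002
```

jog_arm(twist=[[0,0,0],[0,0,0]], translation=[[0.1,0,0],[0,0,0]], hand=[-1,-1])

```text
t: 11.2
ee_pos: [0.5689, -0.0246, 0.0375]
orientation: [0.995, 0.096, -0.001, 0.001]
contact_force: [-6.2, -1.5, 5.9]
finger_gap: 0.0006
```

jog_arm(twist=[[0,0,0],[0,0,0]], translation=[[0.1,0,0],[0,0,0]], hand=[-1,-1])

```text
t: 11.37
ee_pos: [0.5699, -0.0244, 0.0376]
orientation: [0.995, 0.096, -0.001, 0.001]
contact_force: [-6.3, -1.6, 4.4]
finger_gap: 0.0006
```

jog_arm(twist=[[0,0,0],[0,0,0]], translation=[[0.1,0,0],[0,0,0]], hand=[-1,-1])

```text
t: 11.53
ee_pos: [0.5708, -0.0242, 0.0375]
orientation: [0.995, 0.096, -0.001, 0.0]
contact_force: [-6.5, -1.7, 5.9]
finger_gap: 0.0005
```

```bash
python3 - <<'E'
from h import *
p=eyes.capture('wrist'); save(p,'w7'); pickle.dump(p,open('w7.pkl','wb'))
st()
E
```

```text
{'t': 11.5833, 'qpos': [-0.253, 0.3523, 1.7411, -0.0017, 1.0494, 1.1263], 'qvel': [0.0002, 0.0003, -0.0006, 0.0005, -0.0002, -0.0009], 'joint_torque': [1.1721, -39.7734, -28.8352, 0.9156, -1.8227, -0.0086], 'ee_pos': [0.5708, -0.0242, 0.0375], 'orientation': [0.9954, 0.096, -0.0008, 0.0005], 'contact_force': [-6.816, -1.2799, 5.3849], 'moment': [-0.3397, 1.2415, 0.049], 'finger_gap': 0.0006}
```

View pics/w7.png

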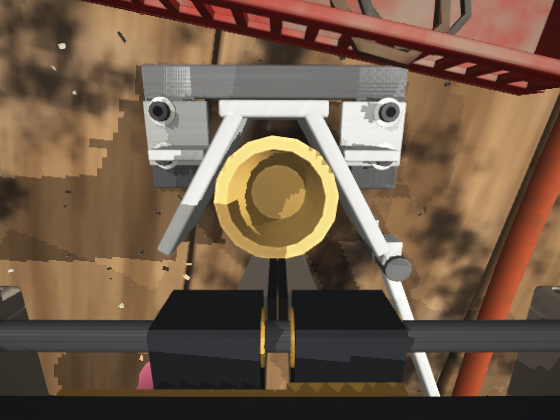

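jog_arm(twist=[[0,0,0],[0,0,0]], translation=[[0.1,0,0],[0,0,0]], hand=[-1,-1])

```text
t: 11.75
ee_pos: [0.5714, -0.0239, 0.0373]
orientation: [0.995, 0.096, -0.001, 0.0]
contact_force: [-7.6, -1.7, 5.5]
finger_gap: 0.0004
```

jog_arm(twist=[[0,0,0],[0,0,0]], translation=[[0.1,0,0],[0,0,0]], hand=[-1,-1])

```text
t: 11.92
ee_pos: [0.5719, -0.0236, 0.0371]
orientation: [0.995, 0.096, -0.002, 0.0]
contact_force: [-9.0, -1.3, 6.0]
finger_gap: 0.0005
```

jog_arm(twist=[[0,0,0],[0,0,0]], translation=[[0.1,0,0],[0,0,0]], hand=[-1,-1])

```text
t: 12.08
ee_pos: [0.5722, -0.0233, 0.037]
orientation: [0.995, 0.096, -0.003, -0.0]
contact_force: [-11.1, -1.8, 6.9]
finger_gap: 0.0002
```

jog_arm(twist=[[0,0,0],[0,0,0]], translation=[[0.1,0,0],[0,0,0]], hand=[-1,-1])

```text
t: 12.25
ee_pos: [0.5726, -0.0228, 0.0367]
orientation: [0.995, 0.096, -0.003, -0.0]
contact_force: [-10.8, -0.6, 6.9]
finger_gap: 0.0006
```

```bash
python3 - <<'E'
from h import *
p=eyes.capture('wrist'); save(p,'w8',(140,60,410,270),2.9); pickle.dump(p,open('w8.pkl','wb'))
st()
E
```

```text
{'t': 12.3, 'qpos': [-0.2498, 0.3611, 1.7314, -0.0018, 1.0552, 1.1293], 'qvel': [-0.0004, -0.0018, 0.003, 0.0005, -0.0026, -0.0012], 'joint_torque': [0.7082, -40.1579, -31.027, 0.9734, -3.3151, 0.0106], 'ee_pos': [0.5726, -0.0229, 0.0367], 'orientation': [0.9954, 0.0961, -0.0032, -0.0003], 'contact_force': [-11.5687, -1.2111, 7.5767], 'moment': [-0.1597, 2.0703, -0.0082], 'finger_gap': -0.0}
```

View pics/w8.png

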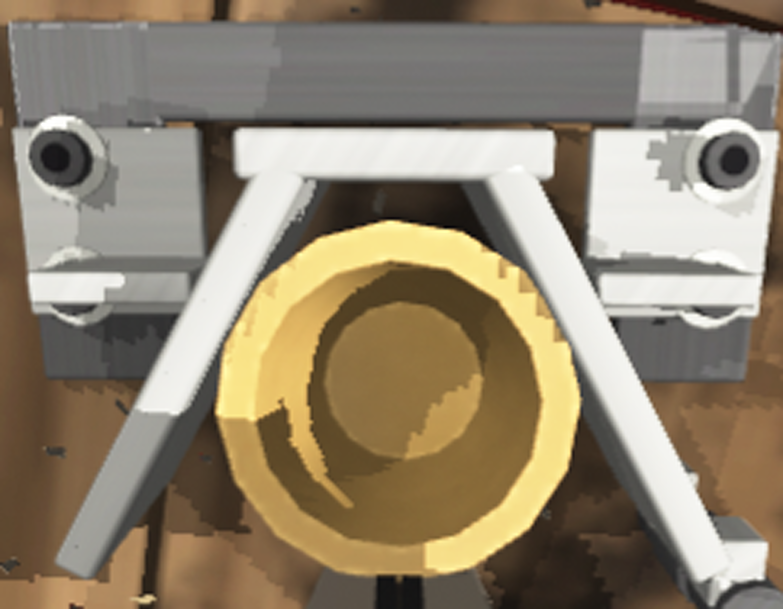

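jog_arm(twist=[[0,0,0],[0,0,0]], translation=[[0.1,-0.05,0],[0,0,0]], hand=[-1,-1])

```text
t: 12.47
ee_pos: [0.5731, -0.0219, 0.0365]
orientation: [0.995, 0.096, -0.004, -0.001]
contact_force: [-12.0, -0.4, 7.5]
finger_gap: 0.0003
```

jog_arm(twist=[[0,0,0],[0,0,0]], translation=[[0.1,0,0],[0,0,0]], hand=[-1,-1])

```text
t: 12.63
ee_pos: [0.5733, -0.0217, 0.0363]
orientation: [0.995, 0.096, -0.005, -0.001]
contact_force: [-14.2, -0.7, 8.5]
finger_gap: 0.0006
```

jog_arm(twist=[[0,0,0],[0,0,0]], translation=[[0.1,0,0],[0,0,0]], hand=[-1,-1])

```text
t: 12.8
ee_pos: [0.5736, -0.0212, 0.036]
orientation: [0.995, 0.096, -0.005, -0.001]
contact_force: [-15.7, -0.8, 9.4]
finger_gap: 0.0001
```

jog_arm(twist=[[0,0,0],[0,0,0],[0,0,0]], translation=[[0,0,-0.15],[0,0,-0.15],[0,0,0]], hand=[-1,-1,-1])

```text
t: 13.05
ee_pos: [0.5736, -0.0208, 0.0376]
orientation: [0.995, 0.096, -0.005, -0.001]
contact_force: [-10.2, 1.0, -1.7]
finger_gap: 0.0003
```

jog_arm(twist=[[0,0,0],[0,0,0]], translation=[[0.1,-0.05,0],[0,0,0]], hand=[-1,-1])

```text
t: 13.22
ee_pos: [0.5737, -0.0206, 0.0375]
orientation: [0.995, 0.096, -0.006, -0.001]
contact_force: [-13.6, 0.2, 0.2]
finger_gap: 0.0004
```

jog_arm(twist=[[0,0,0],[0,0,0]], translation=[[0.1,0,0],[0,0,0]], hand=[-1,-1])

```text
t: 13.38
ee_pos: [0.5738, -0.0205, 0.0374]
orientation: [0.995, 0.096, -0.007, -0.001]
contact_force: [-16.4, -1.5, 2.9]
finger_gap: 0.0002
```

jog_arm(twist=[[0,0,0],[0,0,0]], translation=[[0.1,0,0],[0,0,0]], hand=[-1,-1])

```text
t: 13.55
ee_pos: [0.574, -0.0204, 0.0372]
orientation: [0.995, 0.096, -0.008, -0.001]
contact_force: [-18.7, -2.1, 4.2]
finger_gap: 0.0006
```

```bash
python3 - <<'E'
from h import *
p=eyes.capture('wrist'); save(p,'w9',(140,60,410,270),2.9); pickle.dump(p,open('w9.pkl','wb'))
p=eyes.capture('side'); save(p,'s9',(300,200,420,320),4.8)
st()
E
```

```text
{'t': 13.65, 'qpos': [-0.2441, 0.3704, 1.7182, -0.0036, 1.0692, 1.1355], 'qvel': [-0.0006, -0.0006, 0.0, -0.0002, -0.0007, -0.0009], 'joint_torque': [1.7214, -43.7333, -36.2578, 1.8323, -5.3326, -0.0033], 'ee_pos': [0.5739, -0.0204, 0.0371], 'orientation': [0.9953, 0.0963, -0.0081, -0.0012], 'contact_force': [-18.9414, -2.6543, 3.7232], 'moment': [-0.4097, 3.3265, 0.0029], 'finger_gap': 0.0003}
```

View pics/w9.png

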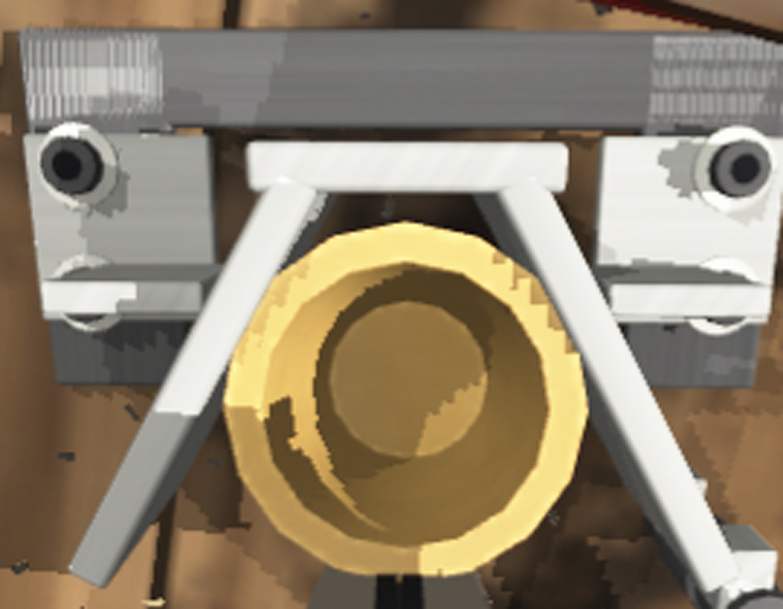

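View pics/s9.png

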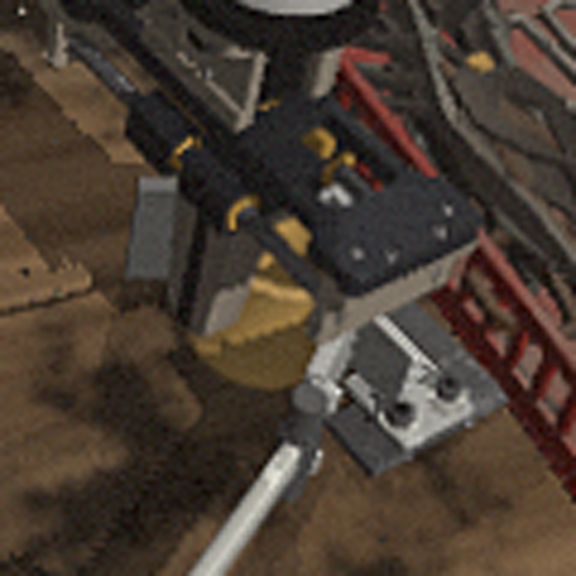

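jog_arm(twist=[[0,0,0],[0,0,0],[0,0,0],[0,0,0],[0,0,0]], translation=[[0,0,0],[0,0,0],[0,0,0],[0,0,0],[0,0,0]], hand=[-1,-1,-1,-1,-1])

```text
t: 14.07
ee_pos: [0.5739, -0.0204, 0.0372]
orientation: [0.995, 0.096, -0.008, -0.001]
contact_force: [-18.3, -1.8, 4.0]
finger_gap: 0.0003
```

jog_arm(twist=[[0,0,0],[0,0,0],[0,0,0],[0,0,0],[0,0,0]], translation=[[-0.5,0,0],[-0.7,0,0],[-1.5,0,0],[-1.5,0,0],[0,0,0]], hand=[-1,-1,-1,-1,-1])

```text
t: 14.48
ee_pos: [0.5387, -0.0291, 0.0399]
orientation: [0.995, 0.095, 0.0, 0.0]
contact_force: [-0.5, 0.3, 0.4]
finger_gap: 0.0007
```

```bash
python3 - <<'E'
from h import *
p=eyes.capture('wrist'); save(p,'w10'); pickle.dump(p,open('w10.pkl','wb'))
st()
C=cloud(p); m=(C[:,2]>.050)&(C[:,2]<.0585)&(np.linalg.norm(C[:,:2]-[.613,-.0165],axis=1)<.045)&(C[:,0]<.65)
print(C[m].min(0),C[m].max(0))
A=np.c_[C[m][:,:2],np.ones(m.sum())]
E
```

```text
{'t': 14.5333, 'qpos': [-0.2775, 0.2762, 1.8323, 0.0002, 1.0307, 1.1022], 'qvel': [0.0088, 0.0236, -0.0442, 0.0031, -0.0067, 0.0065], 'joint_torque': [-0.1619, -38.3567, -26.2984, -0.0082, 0.0375, -0.0565], 'ee_pos': [0.54, -0.0291, 0.0402], 'orientation': [0.9954, 0.0953, 0.0011, 0.0003], 'contact_force': [1.3549, -0.6225, -0.0699], 'moment': [0.0062, 0.1747, 0.0061], 'finger_gap': 0.0006}
[ 0.57536907 -0.0609767   0.05000492] [0.64998977 0.02471713 0.05849956]
```

View pics/w10.png

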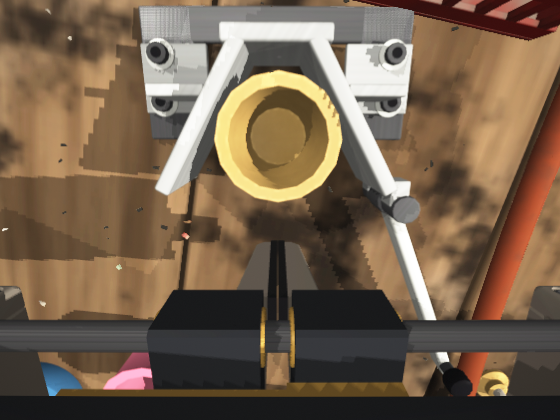

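```bash
cat > kp.py <<'E'
import numpy as np
piv=np.array([-.040,-.068])
def ctr(q,rho,gap=0):
    d=np.array([-np.sin(q),np.cos(q)]); m=np.array([np.cos(q),np.sin(q)])
    e=.010*abs(np.cos(q))+.018*abs(np.sin(q)); return piv+rho*d-m*(.004+e+gap)
s=np.array([.613,-.0165,.187]); c,sn=np.cos(s[2]),np.sin(s[2])
W=lambda n: np.array([c*n[0]-sn*n[1],sn*n[0]+c*n[1]])+s[:2]
N=lambda w: np.array([[c,sn],[-sn,c]])@(np.array(w)-s[:2])
if __name__=='__main__':
    prev=None
    for q,r,g in [(1.95,.06,.006),(1.9,.06,0),(1.75,.062,0),(1.6,.065,0),(1.4,.07,0),(1.2,.074,0),(1.,.078,0),(.8,.082,0),(.6,.085,0),(.4,.088,0),(.2,.09,0),(.1,.09,0),(0,.09,0)]:
        n=ctr(q,r,g); t='' if prev is None else ((n-prev)*[100,-100]).round(2)
        print(q,n.round(4),W(n).round(4),'tool xy cm',t); prev=n
E
python3 kp.py; python3 - <<'E'
from h import *
for f in ['top0','side0']:
    p=pickle.load(open(f+'.pkl','rb')); C=cloud(p)
    for x in np.arange(.46,.6,.02):
        m=(abs(C[:,0]-x)<.01)&(C[:,1]<-.13)&(C[:,1]>-.24)&(C[:,2]>.01)
        print(f,round(x,2),m.sum(), np.sort(C[m][:,1])[::-1][[0,5,20]].round(3) if m.sum()>20 else '', C[m][:,2].max().round(3) if m.any() else '')
E
python3 go.py .552 -.1485 .1 -79.3
```

```text
1.95 [-0.0845 -0.1185] [ 0.552  -0.1486] tool xy cm 
1.9 [-0.0889 -0.1104] [ 0.5461 -0.1415] tool xy cm [-0.45 -0.81]
1.75 [-0.0968 -0.1022] [ 0.5369 -0.1349] tool xy cm [-0.79 -0.82]
1.6 [-0.1043 -0.0922] [ 0.5276 -0.1265] tool xy cm [-0.75 -1.  ]
1.4 [-0.113  -0.0792] [ 0.5167 -0.1153] tool xy cm [-0.86 -1.3 ]
1.2 [-0.1178 -0.0639] [ 0.5091 -0.1012] tool xy cm [-0.48 -1.53]
1.0 [-0.1189 -0.0465] [ 0.5048 -0.0843] tool xy cm [-0.11 -1.74]
0.8 [-0.1155 -0.028 ] [ 0.5048 -0.0655] tool xy cm [ 0.34 -1.85]
0.6 [-0.1065 -0.0105] [ 0.5103 -0.0466] tool xy cm [ 0.9  -1.75]
0.4 [-0.0929  0.0052] [ 0.5208 -0.0287] tool xy cm [ 1.36 -1.57]
0.2 [-0.0749  0.0168] [ 0.5363 -0.014 ] tool xy cm [ 1.8  -1.16]
0.1 [-0.0647  0.02  ] [ 0.5458 -0.0089] tool xy cm [ 1.03 -0.32]
0 [-0.054  0.022] [ 0.5559 -0.0049] tool xy cm [ 1.07 -0.2 ]
top0 0.46 90 [-0.158 -0.163 -0.2  ] 0.061
top0 0.48 169 [-0.148 -0.151 -0.155] 0.064
top0 0.5 146 [-0.135 -0.137 -0.141] 0.043
top0 0.52 106 [-0.13  -0.132 -0.135] 0.043
top0 0.54 72 [-0.191 -0.192 -0.194] 0.022
top0 0.56 70 [-0.189 -0.191 -0.193] 0.023
top0 0.58 69 [-0.189 -0.19  -0.192] 0.024
side0 0.46 143 [-0.158 -0.161 -0.164] 0.057
side0 0.48 216 [-0.152 -0.154 -0.157] 0.06
side0 0.5 176 [-0.133 -0.136 -0.14 ] 0.04
side0 0.52 136 [-0.13  -0.131 -0.135] 0.039
side0 0.54 101 [-0.188 -0.19  -0.193] 0.019
side0 0.56 97 [-0.187 -0.188 -0.192] 0.019
side0 0.58 94 [-0.185 -0.187 -0.19 ] 0.019
pos [ 0.54   -0.0291  0.0402] ydeg -79.06 tilt [ 2.3e-03 -5.0e-04 -1.0e+00] D [ 0.012  -0.1194  0.0598] F [ 1.4 -0.6 -0.1] gap 0.0005839663692670423 t 14.5333
0 tw z 0.06 tr [-0.27, 2.99, -1.49]
1 tw z 0.06 tr [-0.27, 2.99, -1.49]
2 tw z 0.06 tr [-0.26, 2.99, -1.49]
3 tw z 0.06 tr [-0.26, 2.99, -1.49]
```

jog_arm(twist=[[0,0,0],[0,0,0],[0,0,0],[0,0,0],[0,0,0]], translation=[[0,0,-3.0],[0,0,-3.0],[-0.3,3.0,0],[-0.3,3.0,0],[-0.3,3.0,0]], hand=[-1,-1,-1,-1,-1])

```text
t: 14.95
ee_pos: [0.5502, -0.1203, 0.1013]
orientation: [0.995, 0.096, 0.002, 0.001]
contact_force: [-0.1, 0.4, 0.1]
finger_gap: 0.0005
```

jog_arm(twist=[[0,0,0],[0,0,0],[0,0,0]], translation=[[-0.2,3.0,0],[0,0,0],[0,0,0]], hand=[-1,-1,-1])

```text
t: 15.2
ee_pos: [0.553, -0.1504, 0.1001]
orientation: [0.996, 0.094, 0.001, 0.001]
contact_force: [0.1, 0.1, 0.5]
finger_gap: 0.0
```

```bash
python3 go.py .552 -.1485 .028 -79.3 3
python3 - <<'E'
from h import *
from ov import overlay
p=eyes.capture('wrist'); overlay(p,[.613,-.0165,.187],'ov11',(0,0,560,420),1.4,1.95)
E
```

```text
pos [ 0.553  -0.1504  0.1001] ydeg -79.17 tilt [ 2.7e-03 -9.0e-04 -1.0e+00] D [-0.001   0.0019 -0.0721] F [0.1 0.1 0.5] gap 4.3429662003403586e-05 t 15.2
0 tw z 0.04 tr [-0.03, -0.07, 2.4]
1 tw z 0.04 tr [-0.03, -0.07, 2.4]
2 tw z 0.04 tr [-0.03, -0.07, 2.4]
```

View pics/ov11.png

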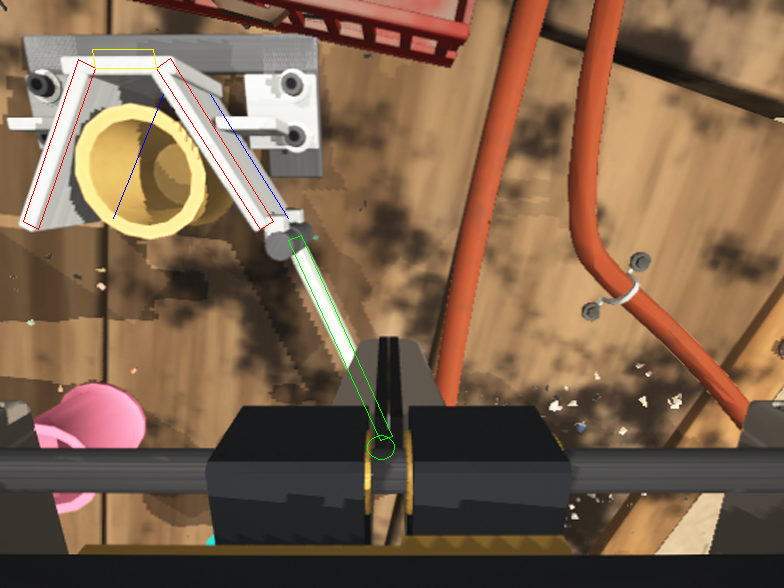

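jog_arm(twist=[[0,0,0],[0,0,0],[0,0,0],[0,0,0]], translation=[[0.2,0.3,2.0],[0,0,2.0],[0,0,2.0],[0,0,1.0]], hand=[-1,-1,-1,-1])

```text
t: 15.58
ee_pos: [0.553, -0.1492, 0.0268]
orientation: [0.995, 0.096, -0.001, -0.001]
contact_force: [0.3, 0.8, 0.1]
finger_gap: 0.0004
```

jog_arm(twist=[[0,0,0],[0,0,0],[0,0,0]], translation=[[0,0,0.2],[0,0,0],[0,0,0]], hand=[-1,-1,-1])

```text
t: 15.83
ee_pos: [0.555, -0.1512, 0.0283]
orientation: [0.995, 0.096, 0.001, 0.0]
contact_force: [0.7, -0.1, 0.1]
finger_gap: 0.0006
```

jog_arm(twist=[[0,0,0],[0,0,0],[0,0,0],[0,0,0],[0,0,0]], translation=[[-0.5,-0.65,0],[-0.5,-0.65,0],[-0.5,-0.65,0],[-0.4,-0.5,0],[-0.4,-0.5,0]], hand=[-1,-1,-1,-1,-1])

```text
t: 16.25
ee_pos: [0.5257, -0.1264, 0.0277]
orientation: [0.995, 0.096, 0.001, 0.0]
contact_force: [1.1, -1.0, 0.4]
finger_gap: 0.0005
```

```bash
python3 - <<'E'
from h import *
from kp import N
o=monitor.get_obs(); print(N(o['ee_pos'][:2]),np.round(o['ee_pos'],4),np.round(o['contact_force'],1))
p=eyes.capture('side'); save(p,'s12',(280,180,440,340),3)
E
```

```text
[-0.10623878 -0.09171541] [ 0.5257 -0.1264  0.0277] [ 1.1 -1.   0.4]
```

View pics/s12.png

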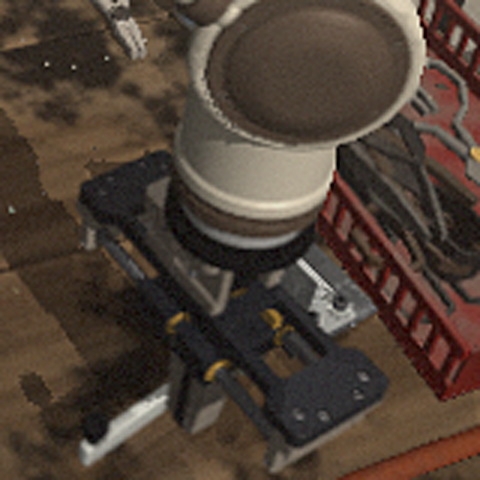

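jog_arm(twist=[[0,0,0],[0,0,0],[0,0,0],[0,0,0],[0,0,0]], translation=[[-0.35,-0.65,0],[-0.35,-0.65,0],[-0.25,-0.75,0],[-0.25,-0.75,0],[-0.1,-0.85,0]], hand=[-1,-1,-1,-1,-1])

```text
t: 16.72
ee_pos: [0.5056, -0.0928, 0.027]
orientation: [0.995, 0.095, -0.0, 0.0]
contact_force: [0.2, -2.5, -0.2]
finger_gap: 0.0004
```

jog_arm(twist=[[0,0,0],[0,0,0],[0,0,0],[0,0,0],[0,0,0]], translation=[[0,-0.85,0],[0.15,-0.9,0],[0.2,-0.9,0],[0.4,-0.9,0],[0.5,-0.9,0]], hand=[-1,-1,-1,-1,-1])

```text
t: 17.13
ee_pos: [0.5098, -0.0461, 0.0269]
orientation: [0.995, 0.096, -0.0, -0.0]
contact_force: [-0.5, -1.0, -0.1]
finger_gap: 0.0002
```

```bash
python3 - <<'E'
from h import *
from kp import N
o=monitor.get_obs(); print(N(o['ee_pos'][:2]),np.round(o['ee_pos'],4),np.round(o['contact_force'],1))
p=eyes.capture('wrist'); save(p,'w13')
E
```

```text
[-0.10688385 -0.00993464] [ 0.5098 -0.0461  0.0269] [-0.5 -1.  -0.1]
```

View pics/w13.png

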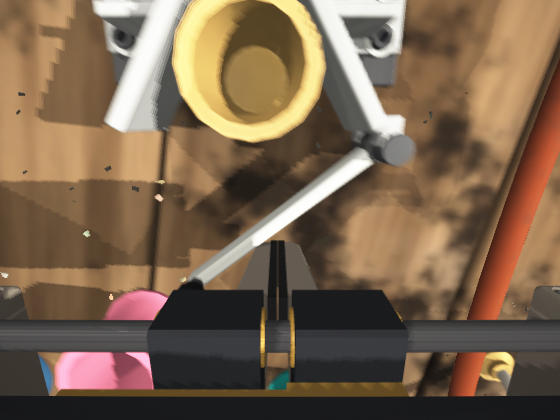

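jog_arm(twist=[[0,0,0],[0,0,0],[0,0,0],[0,0,0],[0,0,0]], translation=[[0.7,-0.8,0],[0.7,-0.8,0],[0.6,-0.4,0],[0.6,-0.4,0],[0.6,-0.4,0]], hand=[-1,-1,-1,-1,-1])

```text
t: 17.6
ee_pos: [0.5366, -0.0131, 0.027]
orientation: [0.995, 0.096, -0.0, -0.0]
contact_force: [-0.9, -0.7, 0.4]
finger_gap: 0.0007
```

jog_arm(twist=[[0,0,0],[0,0,0],[0,0,0],[0,0,0],[0,0,0]], translation=[[0.4,-0.1,0],[0.3,-0.1,0],[0.2,0,0],[0,0,0],[0,0,0]], hand=[-1,-1,-1,-1,-1])

```text
t: 18.02
ee_pos: [0.5446, -0.0101, 0.0271]
orientation: [0.995, 0.095, 0.0, -0.0]
contact_force: [0.2, 0.1, -0.1]
finger_gap: 0.0005
```

```bash
python3 - <<'E'
from h import *
from kp import N
o=monitor.get_obs(); print(N(o['ee_pos'][:2]),np.round(o['ee_pos'],4),np.round(o['contact_force'],1))
p=eyes.capture('wrist'); save(p,'w14')
E
```

```text
[-0.06599133  0.01895784] [ 0.5446 -0.0101  0.0271] [ 0.2  0.1 -0.1]
```

View pics/w14.png

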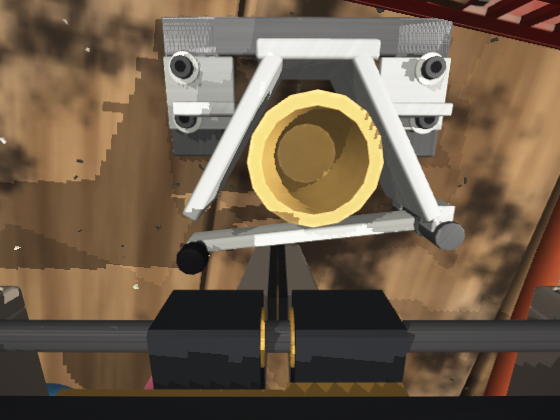

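jog_arm(twist=[[0,0,0],[0,0,0],[0,0,0],[0,0,0],[0,0,0]], translation=[[0.2,0,0],[0.2,0,0],[0.2,0,0],[0.1,0,0],[0,0,0]], hand=[-1,-1,-1,-1,-1])

```text
t: 18.48
ee_pos: [0.5516, -0.0087, 0.0271]
orientation: [0.995, 0.096, 0.0, 0.0]
contact_force: [0.3, 0.5, -0.7]
finger_gap: 0.0003
```

jog_arm(twist=[[0,0,0],[0,0,0],[0,0,0],[0,0,0]], translation=[[0.1,0,0],[0.1,0,0],[0.1,0,0],[0,0,0]], hand=[-1,-1,-1,-1])

```text
t: 18.82
ee_pos: [0.5545, -0.0081, 0.0271]
orientation: [0.995, 0.096, 0.0, 0.0]
contact_force: [-0.2, 0.5, 0.2]
finger_gap: 0.0006
```

jog_arm(twist=[[0,0,0],[0,0,0],[0,0,0],[0,0,0]], translation=[[0.1,0,0],[0.1,0,0],[0.1,0,0],[0,0,0]], hand=[-1,-1,-1,-1])

```text
t: 19.15
ee_pos: [0.5555, -0.0079, 0.027]
orientation: [0.995, 0.096, -0.002, 0.0]
contact_force: [-7.9, -1.9, 6.1]
finger_gap: 0.0005
```

jog_arm(twist=[[0,0,0],[0,0,0],[0,0,0],[0,0,0]], translation=[[0.1,0,0],[0.1,0,0],[0,0,0],[0,0,0]], hand=[-1,-1,-1,-1])

```text
t: 19.48
ee_pos: [0.5557, -0.0078, 0.0269]
orientation: [0.995, 0.096, -0.005, 0.0]
contact_force: [-14.8, -3.6, 11.6]
finger_gap: 0.0004
```

jog_arm(twist=[[0,0,0],[0,0,0],[0,0,0],[0,0,0],[0,0,0]], translation=[[-0.4,0,0],[-0.5,0,0],[-1.0,0,0],[-2.0,0,0],[-2.0,0,-1.0]], hand=[-1,-1,-1,-1,-1])

```text
t: 19.9
ee_pos: [0.4999, -0.0182, 0.0358]
orientation: [0.995, 0.096, -0.001, -0.0]
contact_force: [-1.8, 0.3, -0.8]
finger_gap: 0.0004
```

jog_arm(twist=[[0,0,0],[0,0,0],[0,0,0],[0,0,0],[0,0,0]], translation=[[0,0,-4.0],[0,0,-4.0],[0,0,-4.0],[0,0,-2.0],[0,0,0]], hand=[-1,-1,-1,-1,-1])

```text
t: 20.32
ee_pos: [0.5054, -0.0194, 0.1835]
orientation: [0.995, 0.096, 0.006, 0.002]
contact_force: [-0.2, -0.9, -0.8]
finger_gap: 0.0004
```

```bash
python3 - <<'E'
from h import *
p=eyes.capture('wrist'); save(p,'w15',(100,0,460,270),2.2); pickle.dump(p,open('w15.pkl','wb'))
p=eyes.capture('side'); save(p,'s15',(220,140,420,340),2.9); pickle.dump(p,open('s15.pkl','wb'))
st()
E
```

```text
{'t': 20.4167, 'qpos': [-0.278, -0.0021, 1.8417, 0.0001, 1.2993, 1.1014], 'qvel': [-0.0014, 0.0354, 0.0466, -0.0018, 0.0011, -0.0004], 'joint_torque': [0.0207, -33.3808, -33.3044, 0.053, -0.099, 0.0007], 'ee_pos': [0.502, -0.0185, 0.1777], 'orientation': [0.9954, 0.0955, 0.0012, 0.0004], 'contact_force': [0.4528, 0.6616, -0.176], 'moment': [-0.0064, 0.1631, 0.0398], 'finger_gap': 0.0005}
```

View pics/w15.png

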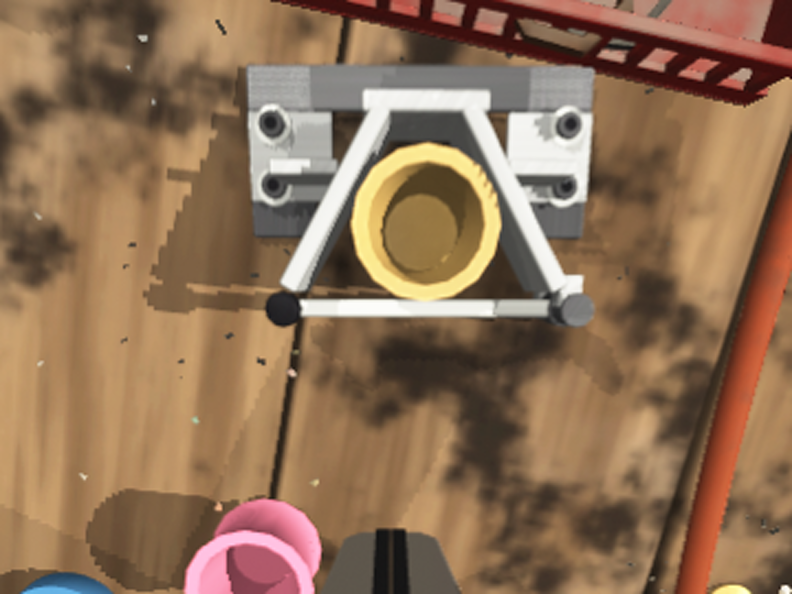

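View pics/s15.png

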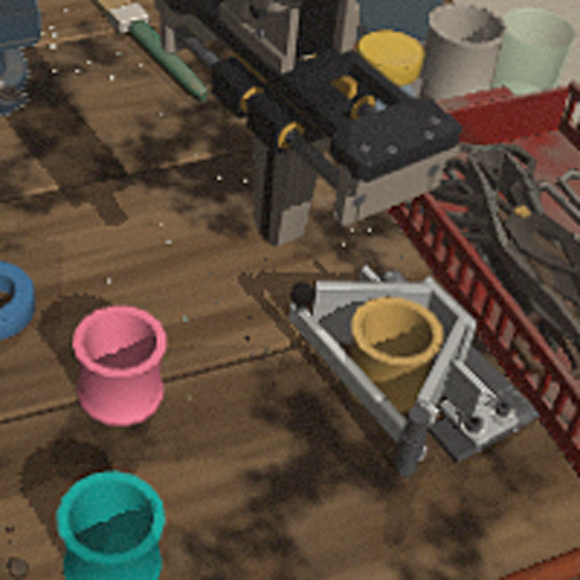

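```bash
python3 - <<'E'
from h import *
from kp import W
for f in ['w10','w15']:
    p=pickle.load(open(f+'.pkl','rb'))
    nx=np.arange(.055,-.06,-.00018); ny=np.arange(.06,-.06,-.00018)
    X,Y=np.meshgrid(nx,ny,indexing='ij'); w=np.stack([np.cos(.187)*X-np.sin(.187)*Y+.613,np.sin(.187)*X+np.cos(.187)*Y-.0165,np.full_like(X,.057)],-1).reshape(-1,3)
    u=proj(p,w).reshape(X.shape+(2,)).astype(np.float32)
    im=cv2.remap(p['pixels'][:,:,::-1].copy(),u[...,0],u[...,1],cv2.INTER_CUBIC)
    cv2.imwrite('pics/r_%s.png'%f,im[:600]); print(im.shape)
E
```

```text
(639, 667, 3)
(639, 667, 3)
```

View pics/r_w15.png

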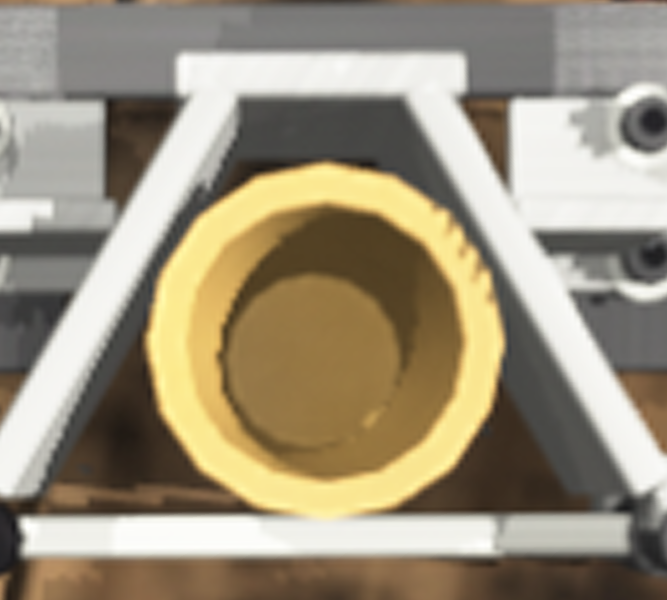

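View pics/r_w10.png

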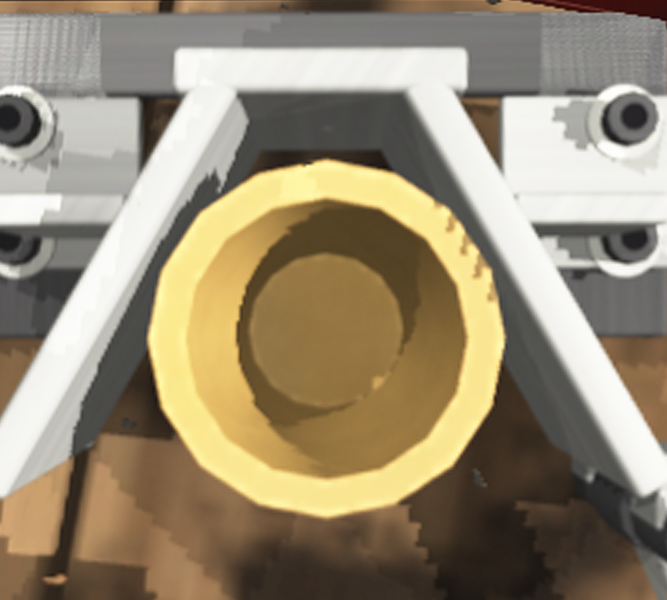

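```bash
cat > meas.py <<'E'
from h import *
from kp import W
def rect(p,z,sc=.00018):
    nx=np.arange(.055,-.06,-sc); ny=np.arange(.06,-.06,-sc)
    X,Y=np.meshgrid(nx,ny,indexing='ij'); w=np.stack([np.cos(.187)*X-np.sin(.187)*Y+.613,np.sin(.187)*X+np.cos(.187)*Y-.0165,np.full_like(X,z)],-1).reshape(-1,3)
    u=proj(p,w).reshape(X.shape+(2,)).astype(np.float32)
    return cv2.remap(p['pixels'][:,:,::-1].copy(),u[...,0],u[...,1],cv2.INTER_CUBIC)
def meas(p,name):
    a=rect(p,.056); h=cv2.cvtColor(a,cv2.COLOR_BGR2HSV); m=((h[...,0]>15)&(h[...,0]<32)&(h[...,1]>90)&(h[...,2]>190)).astype(np.uint8)
    n,l,s_,_=cv2.connectedComponentsWithStats(m); i=1+np.argmax(s_[1:,4]); cs=cv2.findContours((l==i).astype(np.uint8),cv2.RETR_EXTERNAL,cv2.CHAIN_APPROX_NONE)[0]
    ct=max(cs,key=cv2.contourArea); hull=cv2.convexHull(ct)[:,0]; (cx,cy),(A,B),_=cv2.fitEllipse(cv2.convexHull(ct))
    H=np.c_[.055-hull[:,1]*.00018,.06-hull[:,0]*.00018]
    print(name,'rim centre nest',(.055-cy*.00018)*1e3,(.06-cx*.00018)*1e3,'axes',A*.18,B*.18)
    for sg in (1,-1): print('  support along guide normal',sg,max(H@[.5,.866*sg])*1e3)
    g=rect(p,.060); cv2.imwrite('pics/g_%s.png'%name,g[:600])
    # vertical gradient samples along rows for guide inner edge
    gray=cv2.cvtColor(g,cv2.COLOR_BGR2GRAY).astype(float); return g,gray
for f in ['w4','w9','w10','w15']:
    try: p=pickle.load(open(f+'.pkl','rb')); meas(p,f); print('cam',np.array(p['extrinsics'])[:3,3].round(3))
    except Exception as e: print(f,e)
E
python3 meas.py
```

```text
w4 rim centre nest -37.02559875488282 -2.290250244140632 axes 64.83070678710938 65.89883056640625
  support along guide normal 1 12.089239999999995
  support along guide normal -1 16.248800000000003
cam [0.562 0.053 0.311]
w9 rim centre nest -1.0489227294921897 2.1409918212890595 axes 64.68650024414062 66.49522338867187
  support along guide normal 1 33.23095999999999
  support along guide normal -1 29.3312
cam [ 0.651 -0.006  0.207]
w10 rim centre nest -6.006585693359378 1.3138861083984295 axes 64.16613830566406 64.538349609375
  support along guide normal 1 30.153319999999994
  support along guide normal -1 27.867079999999998
cam [ 0.613 -0.015  0.211]
w15 rim centre nest -6.414502563476566 1.4548791503906158 axes 63.93637573242187 64.10591125488281
  support along guide normal 1 29.907439999999994
  support along guide normal -1 27.304760000000005
cam [ 0.578 -0.004  0.356]
```

View pics/g_w10.png

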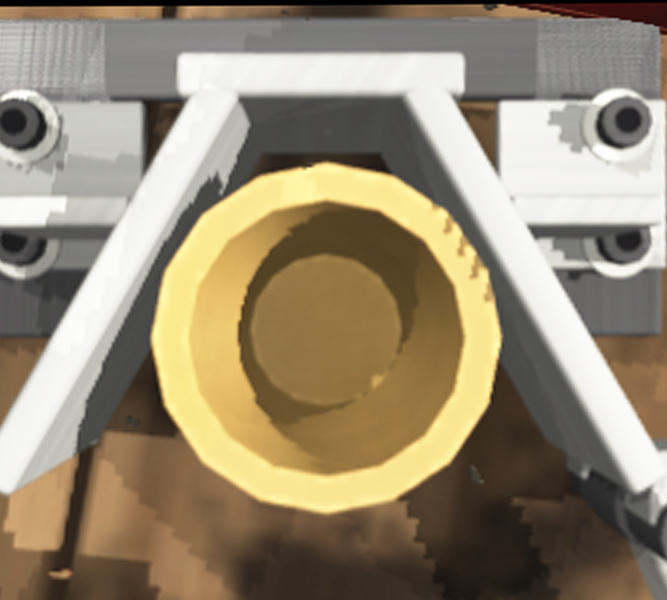

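View pics/g_w15.png

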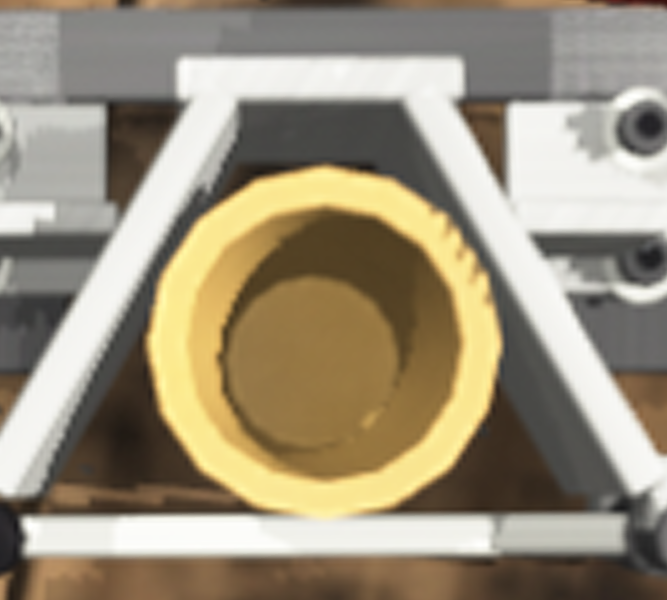

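View pics/g_w9.png

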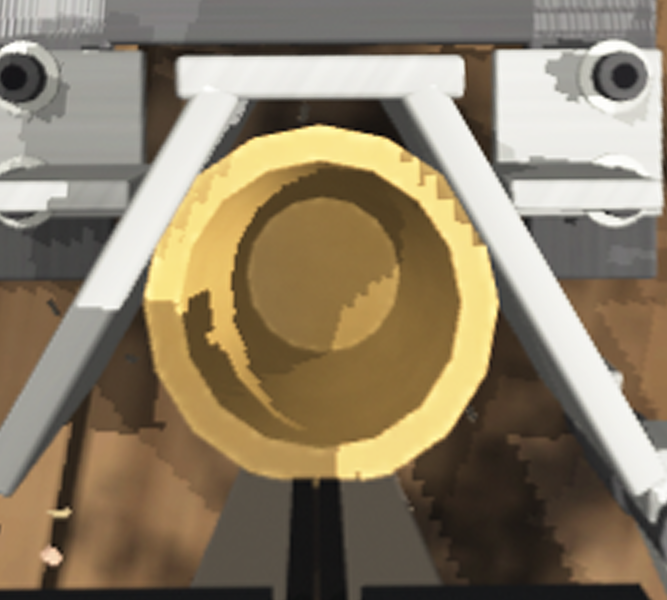

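```bash
python3 - <<'E'
from h import *
from kp import N,W
p=pickle.load(open('w15.pkl','rb')); k=plane(p,(228.6,140.5),.058); print(k,N(k[:2]),p['range_z'][140,228],world(p,(228.6,140.5),p['range_z'][140,228]))
p=pickle.load(open('s15.pkl','rb')); u=(220+303/2.9,140+292/2.9); k=plane(p,u,.058); print(u,k,N(k[:2]))
print(W([-.045,.063]))
E
python3 go.py .5611 .0370 .11 -79.3
```

```text
[0.55945533 0.03800582 0.058     ] [-0.0424779   0.06351019] 0.2884718 [0.55954036 0.03780821 0.05938614]
(324.48275862068965, 240.68965517241378) [0.55840205 0.03729917 0.058     ] [-0.0436442   0.06301168]
[0.55707205 0.03703564]
pos [ 0.502  -0.0185  0.1777] ydeg -79.04 tilt [ 2.6e-03 -6.0e-04 -1.0e+00] D [ 0.0591  0.0555 -0.0677] F [ 0.5  0.7 -0.2] gap 0.000541511555662667 t 20.4167
0 tw z 0.09 tr [2.28, -1.45, 2.26]
1 tw z 0.09 tr [2.28, -1.45, 2.26]
2 tw z 0.09 tr [2.28, -1.45, 2.26]
```

jog_arm(twist=[[0,0,0],[0,0,0],[0,0,0],[0,0,0],[0,0,0]], translation=[[2.0,-1.5,2.0],[2.0,-1.5,2.0],[2.0,-1.5,2.0],[0,0,0],[0,0,0]], hand=[-0.35,-0.35,-0.35,-0.35,-0.35])

```text
t: 20.83
ee_pos: [0.5493, 0.0382, 0.1133]
orientation: [0.995, 0.096, -0.004, -0.001]
contact_force: [0.4, -0.3, -0.7]
finger_gap: 0.0293
```

```bash
python3 go.py .5531 .0366 .046 -79.3 3
python3 - <<'E'
from h import *
p=eyes.capture('side'); save(p,'s16',(260,140,420,300),3.6)
E
```

```text
pos [0.5493 0.0382 0.1133] ydeg -78.94 tilt [-7.1e-03  9.0e-04 -1.0e+00] D [ 0.0038 -0.0016 -0.0673] F [ 0.4 -0.3 -0.7] gap 0.029273837429590804 t 20.8333
0 tw z 0.12 tr [0.13, 0.08, 2.24]
1 tw z 0.12 tr [0.13, 0.08, 2.24]
2 tw z 0.12 tr [0.13, 0.08, 2.24]
```

View pics/s16.png

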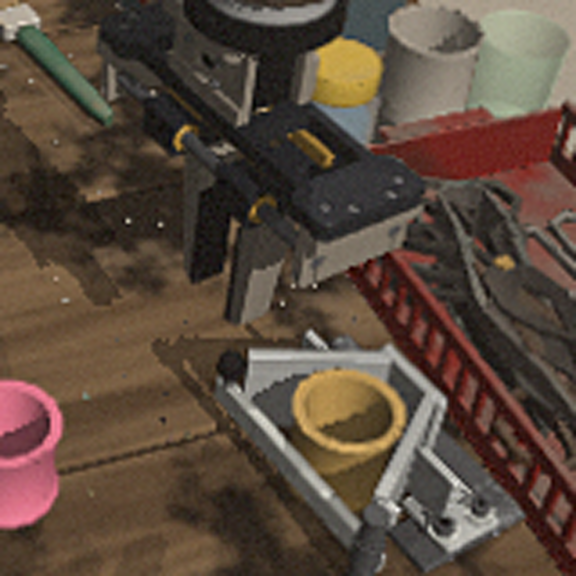

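jog_arm(twist=[[0,0,0],[0,0,0],[0,0,0],[0,0,0]], translation=[[0,0,2.0],[0,0,2.0],[0,0,0],[0,0,0]], hand=[-0.35,-0.35,-0.35,-0.35])

```text
t: 21.22
ee_pos: [0.5507, 0.0366, 0.0769]
orientation: [0.995, 0.095, -0.001, -0.0]
contact_force: [0.4, 0.3, 0.7]
finger_gap: 0.0295
```

```bash
python3 go.py .5531 .0366 .045 -79.3 2
python3 - <<'E'
from h import *
p=eyes.capture('wrist'); save(p,'w17',(100,80,400,310),2.6)
E
```

```text
pos [0.5507 0.0366 0.0769] ydeg -79.09 tilt [-1.7e-03  1.0e-04 -1.0e+00] D [ 0.0024 -0.     -0.0319] F [0.4 0.3 0.7] gap 0.029470450940037505 t 21.2167
0 tw z 0.11 tr [0.12, 0.02, 1.6]
1 tw z 0.11 tr [0.12, 0.02, 1.6]
```

View pics/w17.png

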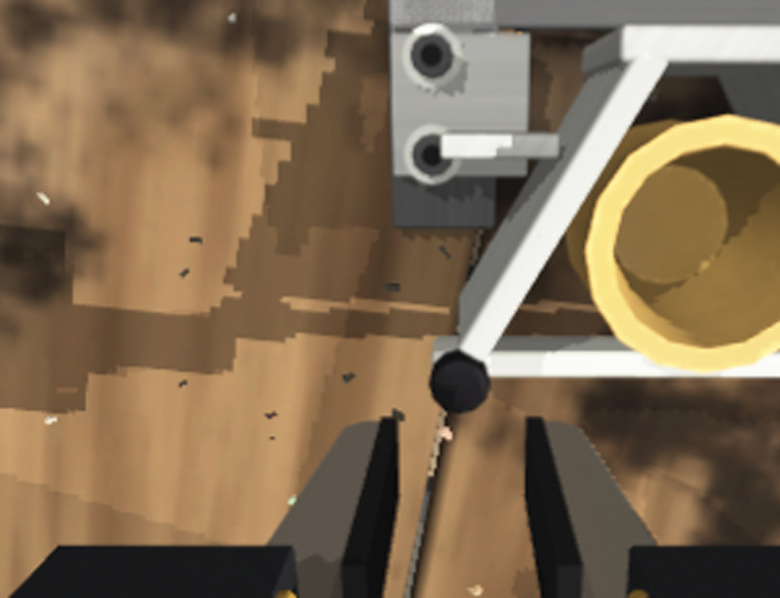

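jog_arm(twist=[[0,0,0],[0,0,0],[0,0,0],[0,0,0]], translation=[[0.1,0,1.5],[0,0,1.0],[0,0,0.5],[0,0,0]], hand=[-0.35,-0.35,-0.35,-0.35])

```text
t: 21.6
ee_pos: [0.5519, 0.0374, 0.0464]
orientation: [0.995, 0.095, -0.001, -0.0]
contact_force: [-0.3, 0.3, 0.3]
finger_gap: 0.0296
```

jog_arm(twist=[[0,0,0],[0,0,0],[0,0,0],[0,0,0]], translation=[[0,0,0],[0,0,0],[0,0,0],[0,0,0]], hand=[-0.8,-0.8,-0.8,-0.8], squeeze=8)

```text
t: 21.93
ee_pos: [0.5531, 0.0377, 0.0478]
orientation: [0.995, 0.096, 0.001, -0.0]
contact_force: [-0.7, 2.0, 2.1]
finger_gap: 0.0156
```

jog_arm(twist=[[0,0,0],[0,0,0],[0,0,0],[0,0,0],[0,0,0]], translation=[[-1.3,0.06,0],[-1.28,0.19,0],[-1.26,0.32,0],[-1.22,0.45,0],[-1.17,0.57,0]], hand=[-0.8,-0.8,-0.8,-0.8,-0.8])

```text
t: 22.35
ee_pos: [0.4935, 0.0112, 0.0475]
orientation: [0.995, 0.096, -0.0, -0.001]
contact_force: [-4.1, 4.9, 5.6]
finger_gap: 0.0145
```

jog_arm(twist=[[0,0,0],[0,0,0],[0,0,0],[0,0,0],[0,0,0]], translation=[[-1.11,0.68,0],[-1.03,0.79,0],[-0.95,0.89,0],[-0.86,0.98,0],[-0.76,1.06,0]], hand=[-0.8,-0.8,-0.8,-0.8,-0.8])

```text
t: 22.77
ee_pos: [0.4524, -0.0401, 0.0469]
orientation: [0.995, 0.096, -0.005, -0.003]
contact_force: [-13.6, 7.2, 14.5]
finger_gap: 0.0119
```

jog_arm(twist=[[0,0,0],[0,0,0],[0,0,0],[0,0,0],[0,0,0]], translation=[[-0.65,1.13,0],[-0.53,1.19,0],[-0.41,1.23,0],[-0.28,1.27,0],[-0.15,1.29,0]], hand=[-0.8,-0.8,-0.8,-0.8,-0.8])

```text
t: 23.18
ee_pos: [0.4409, -0.1049, 0.0459]
orientation: [0.995, 0.097, -0.009, -0.003]
contact_force: [-25.2, -1.4, 20.2]
finger_gap: 0.0093
```

jog_arm(twist=[[0,0,0],[0,0,0],[0,0,0]], translation=[[0,1.3,0],[0.1,1.3,0],[0,0,0]], hand=[-0.8,-0.8,-0.8])

```text
t: 23.43
ee_pos: [0.4463, -0.1341, 0.0463]
orientation: [0.995, 0.097, -0.01, 0.0]
contact_force: [-31.1, -9.5, 19.2]
finger_gap: 0.0091
```

```bash
python3 - <<'E'
from h import *
st()
p=eyes.capture('side'); save(p,'s18',(200,140,440,360),2.5)
E
```

```text
{'t': 23.4333, 'qpos': [-0.5433, 0.1043, 2.0196, -0.0145, 1.0342, 0.8405], 'qvel': [0.0169, -0.0134, 0.0205, 0.0087, -0.0021, 0.0235], 'joint_torque': [8.034, -27.7361, -32.9859, 6.5425, -6.7817, -0.0492], 'ee_pos': [0.4463, -0.1341, 0.0463], 'orientation': [0.9952, 0.0971, -0.0103, 0.0001], 'contact_force': [-31.1202, -9.4582, 19.1847], 'moment': [-1.5658, 5.668, 0.1547], 'finger_gap': 0.0091}
```

View pics/s18.png

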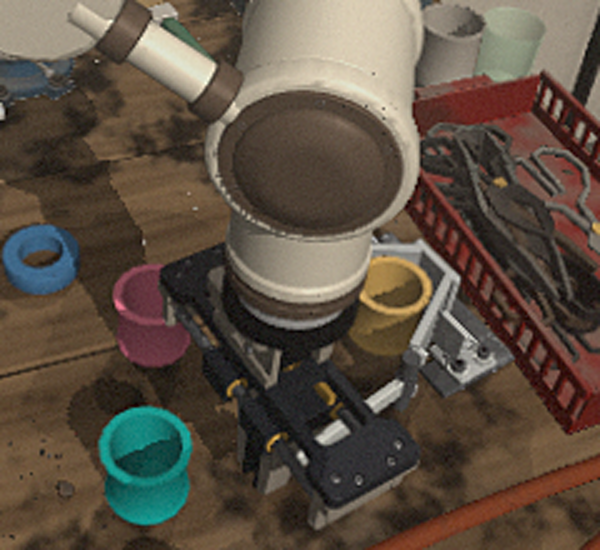

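jog_arm(twist=[[0,0,0],[0,0,0],[0,0,0],[0,0,0]], translation=[[-0.5,-0.2,0],[-0.3,0,0],[0,0,0],[0,0,0]], hand=[-0.35,-0.35,-0.35,-0.35])

```text
t: 23.82
ee_pos: [0.4438, -0.1312, 0.0467]
orientation: [0.995, 0.096, -0.003, -0.0]
contact_force: [-6.3, -1.7, 3.3]
finger_gap: 0.0301
```

jog_arm(twist=[[0,0,0],[0,0,0],[0,0,0],[0,0,0],[0,0,0]], translation=[[-0.5,0,-1.0],[0,0,-3.0],[0,0,-4.0],[0,0,-1.0],[0,0,0]], hand=[-0.35,-0.35,-0.35,-0.35,-0.35])

```text
t: 24.23
ee_pos: [0.4439, -0.1337, 0.1412]
orientation: [0.995, 0.096, 0.003, 0.003]
contact_force: [-0.0, -0.6, -0.2]
finger_gap: 0.0302
```

```bash
python3 - <<'E'
from h import *
st()
p=eyes.capture('wrist'); save(p,'w19'); pickle.dump(p,open('w19.pkl','wb'))
E
```

```text
{'t': 24.2333, 'qpos': [-0.5539, -0.0722, 1.9858, -0.0004, 1.2191, 0.8256], 'qvel': [-0.0014, 0.054, 0.071, 0.0009, -0.0381, -0.0006], 'joint_torque': [0.146, -28.3117, -30.4682, 0.057, 0.3216, -0.0019], 'ee_pos': [0.4439, -0.1337, 0.1412], 'orientation': [0.9954, 0.0956, 0.0034, 0.0028], 'contact_force': [-0.0263, -0.584, -0.2134], 'moment': [0.0057, 0.1047, 0.0416], 'finger_gap': 0.0302}
```

View pics/w19.png

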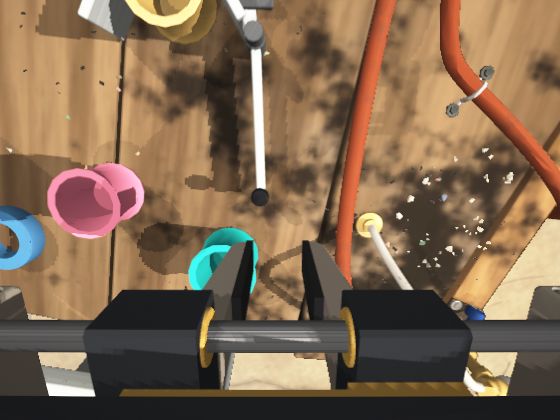

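jog_arm(twist=[[0,0,0],[0,0,0],[0,0,0],[0,0,0],[0,0,0]], translation=[[2.8,-2.1,0],[2.8,-2.1,0],[2.8,-2.1,0],[2.8,-2.1,0],[0,0,0]], hand=[-1,-1,-1,-1,-1], squeeze=30)

```text
t: 24.7
ee_pos: [0.5364, -0.024, 0.1346]
orientation: [0.995, 0.098, -0.001, -0.001]
contact_force: [-0.2, 0.2, -0.1]
finger_gap: 0.0005
```

jog_arm(twist=[[0,6,0],[0,6,0],[0,0,0],[0,0,0]], translation=[[0,0,0],[0,0,0],[0,0,0],[0,0,0]], hand=[-1,-1,-1,-1])

```text
t: 25.03
ee_pos: [0.5326, -0.0281, 0.1347]
orientation: [0.99, 0.094, 0.101, -0.011]
contact_force: [1.7, 0.0, 0.2]
finger_gap: 0.0004
```

```bash
python3 - <<'E'
from h import *
from kp import N
from scipy.spatial.transform import Rotation as Ro
o=monitor.get_obs(); print(N(o['ee_pos'][:2]),o['ee_pos'],o['finger_gap'],o['t']); R=Ro.from_quat(o['orientation']).as_matrix(); print(R.round(3))
p=eyes.capture('wrist'); pickle.dump(p,open('w20.pkl','wb')); save(p,'w20')
E
sed -i "s/\['w4','w9','w10','w15'\]/['w20']/" meas.py; python3 meas.py
```

```text
[-0.08115966  0.00359063] [ 0.5325877  -0.02806053  0.13471129] 0.00036620647081371364 25.0333
[[ 0.962  0.189  0.198]
 [ 0.184 -0.982  0.04 ]
 [ 0.202 -0.002 -0.979]]
w20 rim centre nest -5.279076538085945 1.116329956054679 axes 64.35264770507813 64.70715454101563
  support along guide normal 1 30.381559999999993
  support along guide normal -1 28.56296
cam [ 0.572 -0.021  0.318]
```

View pics/g_w20.png

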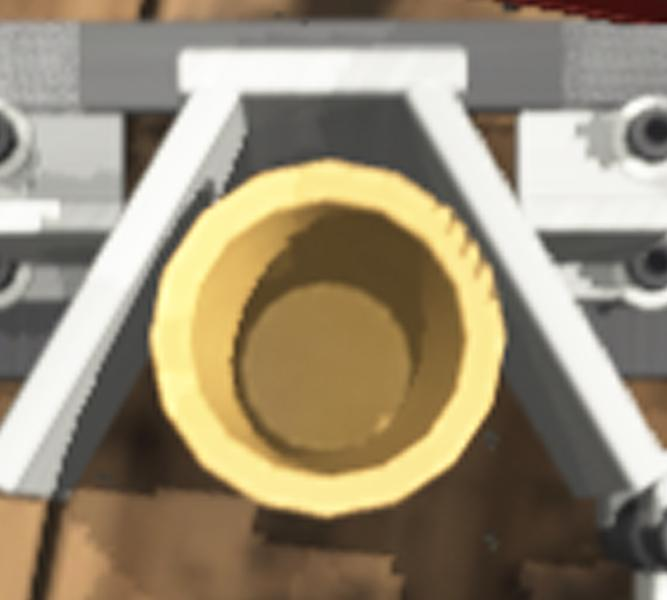

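jog_arm(twist=[[0,0,0],[0,0,0],[0,0,0],[0,0,0],[0,0,0]], translation=[[-0.79,0.2,3.8],[-0.79,0,3.8],[-0.6,0,2.9],[-0.1,0,0.5],[0,0,0]], hand=[-1,-1,-1,-1,-1])

```text
t: 25.5
ee_pos: [0.5355, -0.0297, 0.0231]
orientation: [0.99, 0.095, 0.102, -0.011]
contact_force: [0.0, 1.1, 0.6]
finger_gap: 0.0003
```

```bash
cat > q.py <<'E'
from h import *
from kp import N
from scipy.spatial.transform import Rotation as Ro
o=monitor.get_obs(); R=Ro.from_quat(o['orientation']).as_matrix(); print('nest',N(o['ee_pos'][:2]).round(4),'z',round(o['ee_pos'][2],4),'F',np.round(o['contact_force'],1),'tool z',R[:,2].round(3),'t',o['t'])
E
python3 q.py
```

```text
nest [-0.0786  0.0014] z 0.0231 F [0.  1.1 0.6] tool z [ 0.2    0.041 -0.979] t 25.5
```

jog_arm(twist=[[0,0,0],[0,0,0],[0,0,0],[0,0,0]], translation=[[0.8,0,0.3],[0.8,0,0.2],[0.6,0,0.15],[0,0,0]], hand=[-1,-1,-1,-1])

```text
t: 25.83
ee_pos: [0.5619, -0.0261, 0.0254]
orientation: [0.99, 0.095, 0.106, -0.009]
contact_force: [0.6, -1.0, -0.1]
finger_gap: 0.0004
```

jog_arm(twist=[[0,0,0],[0,0,0],[0,0,0],[0,0,0],[0,0,0]], translation=[[0.2,0,0.04],[0.2,0,0.04],[0.2,0,0.04],[0.1,0,0.02],[0,0,0]], hand=[-1,-1,-1,-1,-1])

```text
t: 26.25
ee_pos: [0.5657, -0.0243, 0.0232]
orientation: [0.99, 0.095, 0.104, -0.01]
contact_force: [-0.2, 0.8, 0.5]
finger_gap: -0.0
```

```bash
python3 q.py
```

```text
nest [-0.0479  0.0011] z 0.0232 F [-0.2  0.8  0.5] tool z [ 0.204  0.039 -0.978] t 26.25
```

jog_arm(twist=[[0,0,0],[0,0,0],[0,0,0],[0,0,0]], translation=[[0.1,0,0.1],[0.1,0,0.1],[0.1,0,0.02],[0,0,0]], hand=[-1,-1,-1,-1])

```text
t: 26.58
ee_pos: [0.569, -0.0236, 0.0214]
orientation: [0.99, 0.095, 0.104, -0.01]
contact_force: [0.4, -0.3, -0.4]
finger_gap: 0.0007
```

jog_arm(twist=[[0,0,0],[0,0,0],[0,0,0],[0,0,0]], translation=[[0.1,0,0.02],[0.1,0,0.02],[0.1,0,0.02],[0,0,0]], hand=[-1,-1,-1,-1])

```text
t: 26.92
ee_pos: [0.571, -0.023, 0.0212]
orientation: [0.99, 0.095, 0.103, -0.01]
contact_force: [-4.5, -1.4, 2.2]
finger_gap: 0.0003
```

```bash
python3 q.py
```

```text
nest [-0.0425  0.0014] z 0.0212 F [-4.5 -1.4  2.2] tool z [ 0.202  0.04  -0.979] t 26.9167
```

jog_arm(twist=[[0,0,0],[0,0,0]], translation=[[0.1,0,0.02],[0,0,0]], hand=[-1,-1])

```text
t: 27.08
ee_pos: [0.5719, -0.0228, 0.0212]
orientation: [0.99, 0.095, 0.103, -0.01]
contact_force: [-5.2, -0.9, 3.2]
finger_gap: 0.0003
```

jog_arm(twist=[[0,0,0],[0,0,0]], translation=[[0.1,0,0.02],[0,0,0]], hand=[-1,-1])

```text
t: 27.25
ee_pos: [0.5729, -0.0226, 0.0212]
orientation: [0.99, 0.095, 0.103, -0.01]
contact_force: [-6.1, -0.4, 4.0]
finger_gap: 0.0004
```

jog_arm(twist=[[0,0,0],[0,0,0]], translation=[[0.1,0,0.02],[0,0,0]], hand=[-1,-1])

```text
t: 27.42
ee_pos: [0.5738, -0.0223, 0.0212]
orientation: [0.99, 0.095, 0.103, -0.01]
contact_force: [-4.8, -0.8, 2.9]
finger_gap: 0.0004
```

```bash
python3 q.py
```

```text
nest [-0.0396  0.0016] z 0.0212 F [-4.8 -0.8  2.9] tool z [ 0.201  0.04  -0.979] t 27.4167
```

jog_arm(twist=[[0,0,0],[0,0,0]], translation=[[0.1,0,0.02],[0,0,0]], hand=[-1,-1])

```text
t: 27.58
ee_pos: [0.5745, -0.0221, 0.0211]
orientation: [0.99, 0.095, 0.102, -0.01]
contact_force: [-6.3, -0.4, 4.0]
finger_gap: 0.0003
```

jog_arm(twist=[[0,0,0],[0,0,0]], translation=[[0.1,0,0.02],[0,0,0]], hand=[-1,-1])

```text
t: 27.75
ee_pos: [0.575, -0.0219, 0.021]
orientation: [0.99, 0.095, 0.102, -0.01]
contact_force: [-8.3, -1.6, 7.1]
finger_gap: 0.0006
```

```bash
python3 q.py;  python3 - <<'E'
from h import *
p=eyes.capture('wrist'); pickle.dump(p,open('w20.pkl','wb'))
E
python3 meas.py
```

```text
nest [-0.0384  0.0017] z 0.021 F [-8.3 -1.6  7.1] tool z [ 0.199  0.04  -0.979] t 27.75
w20 rim centre nest -1.811209106445319 1.6196795654296812 axes 63.721669921875 64.17952514648437
  support along guide normal 1 32.40332
  support along guide normal -1 28.97948000000001
cam [ 0.614 -0.015  0.204]
```

View pics/g_w20.png

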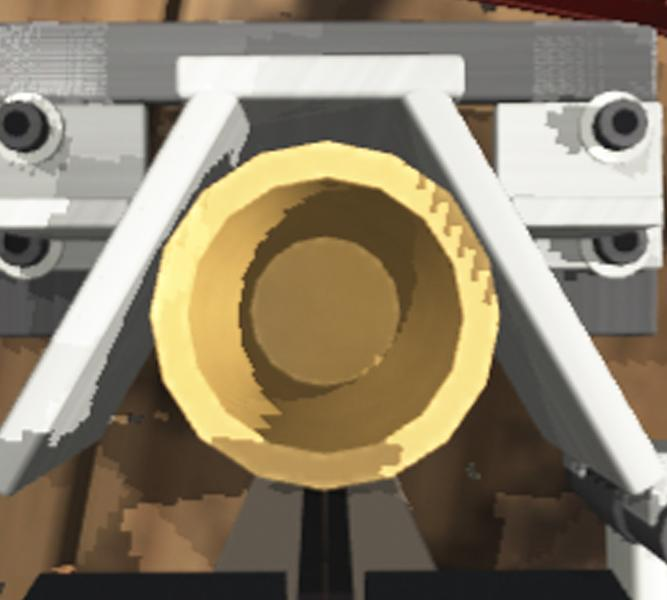

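jog_arm(twist=[[0,0,0],[0,0,0],[0,-6,0],[0,-6,0],[0,0,0]], translation=[[-0.5,0,-0.1],[-1.5,0,-0.3],[0,0,-0.5],[0,0,-1.0],[0,0,0]], hand=[-1,-1,-1,-1,-1])

```text
t: 28.22
ee_pos: [0.5588, -0.0268, 0.0388]
orientation: [0.995, 0.096, 0.002, 0.001]
contact_force: [2.5, -0.0, -0.1]
finger_gap: 0.0001
```

```bash
python3 q.py
```

```text
nest [-0.0551 -0.0001] z 0.0388 F [ 2.5 -0.  -0.1] tool z [ 0.004 -0.002 -1.   ] t 28.2167
```

jog_arm(twist=[[0,0,0],[0,0,0],[0,0,0],[0,0,0]], translation=[[0.4,-0.1,0],[0.4,0,0],[0.2,0,0],[0,0,0]], hand=[-1,-1,-1,-1])

```text
t: 28.55
ee_pos: [0.5642, -0.0233, 0.0356]
orientation: [0.995, 0.096, 0.0, -0.0]
contact_force: [-0.1, -0.3, 0.3]
finger_gap: 0.0007
```

jog_arm(twist=[[0,0,0],[0,0,0],[0,0,0],[0,0,0]], translation=[[0.1,0,0],[0.1,0,0],[0,0,0],[0,0,0]], hand=[-1,-1,-1,-1])

```text
t: 28.88
ee_pos: [0.5664, -0.0231, 0.0362]
orientation: [0.995, 0.095, 0.0, -0.0]
contact_force: [0.3, 0.5, -0.8]
finger_gap: 0.0004
```

```bash
python3 q.py
```

```text
nest [-0.0471  0.0021] z 0.0362 F [ 0.3  0.5 -0.8] tool z [ 0.  0. -1.] t 28.8833
```

jog_arm(twist=[[0,0,0],[0,0,0],[0,0,0],[0,0,0]], translation=[[0.15,0,0],[0.15,0,0],[0.1,0,0],[0,0,0]], hand=[-1,-1,-1,-1])

```text
t: 29.22
ee_pos: [0.5706, -0.0223, 0.0363]
orientation: [0.995, 0.096, 0.0, 0.0]
contact_force: [-1.1, -0.0, 0.1]
finger_gap: 0.0005
```

jog_arm(twist=[[0,0,0],[0,0,0],[0,0,0]], translation=[[0.1,0,0],[0.1,0,0],[0,0,0]], hand=[-1,-1,-1])

```text
t: 29.47
ee_pos: [0.5714, -0.0221, 0.036]
orientation: [0.995, 0.096, -0.001, -0.0]
contact_force: [-5.1, -1.0, 3.6]
finger_gap: 0.0003
```

```bash
python3 q.py
```

```text
nest [-0.0419  0.0022] z 0.036 F [-5.1 -1.   3.6] tool z [-0.003 -0.    -1.   ] t 29.4667
```

jog_arm(twist=[[0,0,0],[0,0,0]], translation=[[0.1,0,-0.07],[0,0,0]], hand=[-1,-1])

```text
t: 29.63
ee_pos: [0.5718, -0.0215, 0.0364]
orientation: [0.995, 0.096, -0.002, -0.0]
contact_force: [-4.7, -1.8, 2.1]
finger_gap: 0.0003
```

jog_arm(twist=[[0,0,0],[0,0,0]], translation=[[0.1,0,-0.05],[0,0,0]], hand=[-1,-1])

```text
t: 29.8
ee_pos: [0.5722, -0.0211, 0.0365]
orientation: [0.995, 0.096, -0.002, -0.001]
contact_force: [-7.3, -0.4, 2.7]
finger_gap: 0.0003
```

jog_arm(twist=[[0,0,0],[0,0,0]], translation=[[0.1,0,-0.05],[0,0,0]], hand=[-1,-1])

```text
t: 29.97
ee_pos: [0.5725, -0.0205, 0.0366]
orientation: [0.995, 0.096, -0.003, -0.001]
contact_force: [-7.9, 0.1, 2.2]
finger_gap: 0.0003
```

```bash
python3 q.py
```

```text
nest [-0.0405  0.0036] z 0.0366 F [-7.9  0.1  2.2] tool z [-0.006  0.002 -1.   ] t 29.9667
```

jog_arm(twist=[[0,0,0],[0,0,0],[0,6,0],[0,6,0],[0,0,0]], translation=[[-0.7,0,0],[-1.3,0,0],[0,0,0.6],[0,0,1.0],[0,0,0]], hand=[-1,-1,-1,-1,-1])

```text
t: 30.38
ee_pos: [0.5501, -0.0235, 0.0176]
orientation: [0.99, 0.094, 0.101, -0.012]
contact_force: [-2.9, 1.1, -1.5]
finger_gap: 0.0004
```

```bash
python3 q.py;  python3 - <<'E'
from h import *
p=eyes.capture('wrist'); pickle.dump(p,open('w20.pkl','wb'))
E
python3 meas.py
```

```text
nest [-0.0631  0.0048] z 0.0176 F [-2.9  1.1 -1.5] tool z [ 0.198  0.043 -0.979] t 30.3833
w20 rim centre nest -0.7346093750000005 2.1272424316406204 axes 64.09277160644531 64.37920715332031
  support along guide normal 1 33.39331999999999
  support along guide normal -1 29.284760000000006
cam [ 0.589 -0.017  0.201]
```

View pics/g_w20.png

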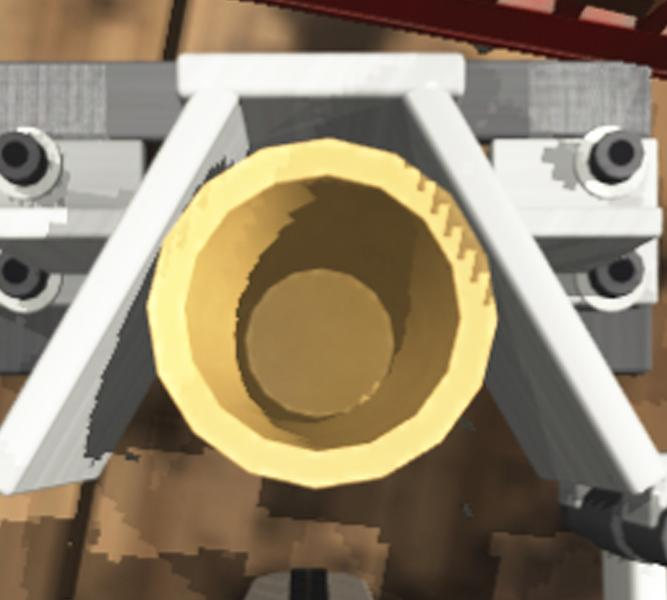

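jog_arm(twist=[[0,0,0],[0,0,0],[0,0,0],[0,0,0],[0,0,0]], translation=[[0.9,0.1,0.1],[0.8,0.1,0.15],[0.4,0,0.1],[0.1,0,0.02],[0,0,0]], hand=[-1,-1,-1,-1,-1])

```text
t: 30.85
ee_pos: [0.5782, -0.0235, 0.0236]
orientation: [0.99, 0.096, 0.101, -0.01]
contact_force: [-16.6, -4.8, 12.6]
finger_gap: 0.0003
```

```bash
python3 q.py
```

```text
nest [-0.0355 -0.0004] z 0.0236 F [-16.6  -4.8  12.6] tool z [ 0.197  0.038 -0.98 ] t 30.85
```

jog_arm(twist=[[0,0,0],[0,0,0],[0,0,0]], translation=[[-0.4,0,-0.1],[-1.2,0,-0.25],[0,0,0]], hand=[-1,-1,-1])

```text
t: 31.1
ee_pos: [0.5635, -0.0261, 0.0238]
orientation: [0.99, 0.095, 0.104, -0.01]
contact_force: [-0.8, 0.1, -0.8]
finger_gap: 0.0005
```

```bash
python3 q.py;  python3 - <<'E'
from h import *
p=eyes.capture('wrist'); pickle.dump(p,open('w20.pkl','wb'))
E
python3 meas.py
```

```text
nest [-0.0504 -0.0002] z 0.0238 F [-0.8  0.1 -0.8] tool z [ 0.204  0.039 -0.978] t 31.1
w20 rim centre nest 0.01616333007812415 2.373143920898435 axes 63.876659545898434 64.3193701171875
  support along guide normal 1 33.48332
  support along guide normal -1 29.101880000000005
cam [ 0.602 -0.019  0.207]
```

View pics/g_w20.png

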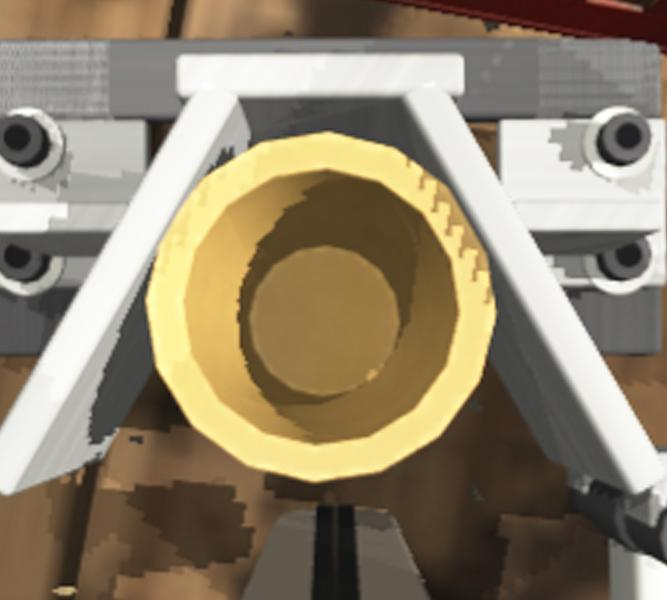

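jog_arm(twist=[[0,-6,0],[0,-6,0],[0,0,0],[0,0,0]], translation=[[0,-0.1,-0.6],[0,-0.1,-0.8],[0,0,0],[0,0,0]], hand=[-1,-1,-1,-1])

```text
t: 31.48
ee_pos: [0.5634, -0.0241, 0.0378]
orientation: [0.995, 0.096, 0.002, 0.0]
contact_force: [0.1, 0.4, 0.2]
finger_gap: 0.0004
```

```bash
python3 q.py
```

```text
nest [-0.0501  0.0017] z 0.0378 F [0.1 0.4 0.2] tool z [ 0.005 -0.    -1.   ] t 31.4833
```

jog_arm(twist=[[0,0,0],[0,0,0],[0,0,0],[0,0,0]], translation=[[0.3,0,0],[0.2,0,0],[0.2,0,0],[0,0,0]], hand=[-1,-1,-1,-1])

```text
t: 31.82
ee_pos: [0.567, -0.0229, 0.0365]
orientation: [0.995, 0.095, 0.0, -0.0]
contact_force: [-1.3, -0.4, 1.4]
finger_gap: -0.0001
```

jog_arm(twist=[[0,0,0],[0,0,0],[0,0,0],[0,0,0]], translation=[[0.1,0,0],[0.1,0,0],[0.1,0,0],[0,0,0]], hand=[-1,-1,-1,-1])

```text
t: 32.15
ee_pos: [0.5704, -0.0224, 0.0369]
orientation: [0.995, 0.095, 0.0, 0.0]
contact_force: [-0.3, -0.4, 0.0]
finger_gap: 0.0006
```

jog_arm(twist=[[0,0,0],[0,0,0],[0,0,0],[0,0,0]], translation=[[0.1,0,-0.03],[0.1,0,-0.05],[0.1,0,-0.05],[0,0,0]], hand=[-1,-1,-1,-1])

```text
t: 32.48
ee_pos: [0.5727, -0.0217, 0.0378]
orientation: [0.995, 0.096, -0.001, -0.0]
contact_force: [-2.0, -0.7, -0.3]
finger_gap: 0.0004
```

jog_arm(twist=[[0,0,0],[0,0,0],[0,0,0]], translation=[[0.1,0,-0.05],[0.1,0,-0.05],[0,0,0]], hand=[-1,-1,-1])

```text
t: 32.73
ee_pos: [0.5732, -0.0213, 0.038]
orientation: [0.995, 0.096, -0.002, -0.0]
contact_force: [-4.6, -2.9, -0.6]
finger_gap: 0.0006
```

jog_arm(twist=[[0,0,0],[0,0,0],[0,0,0]], translation=[[0.1,0,-0.05],[0.1,0,-0.05],[0,0,0]], hand=[-1,-1,-1])

```text
t: 32.98
ee_pos: [0.5735, -0.0211, 0.0382]
orientation: [0.995, 0.096, -0.004, -0.0]
contact_force: [-8.9, -1.8, -1.8]
finger_gap: 0.0008
```

```bash
python3 q.py
```

```text
nest [-0.0397  0.0028] z 0.0382 F [-8.9 -1.8 -1.8] tool z [-0.009  0.    -1.   ] t 32.9833
```

Fz is slightly negative; stop raising and push on.

jog_arm(twist=[[0,0,0],[0,0,0],[0,0,0]], translation=[[0.1,0,0],[0.1,0,0],[0,0,0]], hand=[-1,-1,-1])

```text
t: 33.23
ee_pos: [0.5738, -0.021, 0.038]
orientation: [0.995, 0.096, -0.006, -0.0]
contact_force: [-15.0, -3.6, 3.4]
finger_gap: 0.0004
```

jog_arm(twist=[[0,0,0],[0,0,0]], translation=[[0.1,0,0],[0,0,0]], hand=[-1,-1])

```text
t: 33.4
ee_pos: [0.574, -0.021, 0.038]
orientation: [0.995, 0.096, -0.007, -0.0]
contact_force: [-18.1, -4.8, 5.2]
finger_gap: 0.0004
```

```bash
python3 q.py
```

```text
nest [-0.0392  0.0029] z 0.038 F [-18.1  -4.8   5.2] tool z [-0.015 -0.001 -1.   ] t 33.4
```

jog_arm(twist=[[0,0,0],[0,0,0],[0,0,0],[0,0,0],[0,0,0]], translation=[[0,0,0],[0,0,0],[0,0,0],[0,0,0],[0,0,0]], hand=[-1,-1,-1,-1,-1])

```text
t: 33.82
ee_pos: [0.574, -0.021, 0.038]
orientation: [0.995, 0.096, -0.007, -0.0]
contact_force: [-17.9, -5.4, 5.7]
finger_gap: 0.0001
```

```bash
python3 q.py;  python3 - <<'E'
from h import *
p=eyes.capture('wrist'); pickle.dump(p,open('w20.pkl','wb'))
E
python3 meas.py
```

```text
nest [-0.0392  0.0029] z 0.038 F [-17.9  -5.4   5.7] tool z [-0.015 -0.001 -1.   ] t 33.8167
w20 rim centre nest 0.27087036132811965 2.153983154296872 axes 62.78241027832031 64.27044799804688
  support along guide normal 1 33.22159999999999
  support along guide normal -1 28.81424
cam [ 0.651 -0.006  0.208]
```

jog_arm(twist=[[0,0,0],[0,0,0],[0,0,0],[0,0,0],[0,0,0]], translation=[[-0.5,0,0],[-0.7,0,0],[-1.5,0,0],[-1.5,0,0],[0,0,0]], hand=[-1,-1,-1,-1,-1])

```text
t: 34.28
ee_pos: [0.5376, -0.0285, 0.0403]
orientation: [0.995, 0.095, -0.0, -0.0]
contact_force: [-0.2, 0.3, 0.1]
finger_gap: 0.0004
```

```bash
python3 q.py;  python3 - <<'E'
from h import *
p=eyes.capture('wrist'); pickle.dump(p,open('w20.pkl','wb'))
E
python3 meas.py
```

```text
nest [-0.0764  0.0022] z 0.0403 F [-0.2  0.3  0.1] tool z [-0.  0. -1.] t 34.2833
w20 rim centre nest -0.05866455078125388 2.397253417968745 axes 63.860009765624994 64.4648291015625
  support along guide normal 1 33.51392
  support along guide normal -1 29.19656000000001
cam [ 0.612 -0.014  0.212]
```

View pics/g_w20.png

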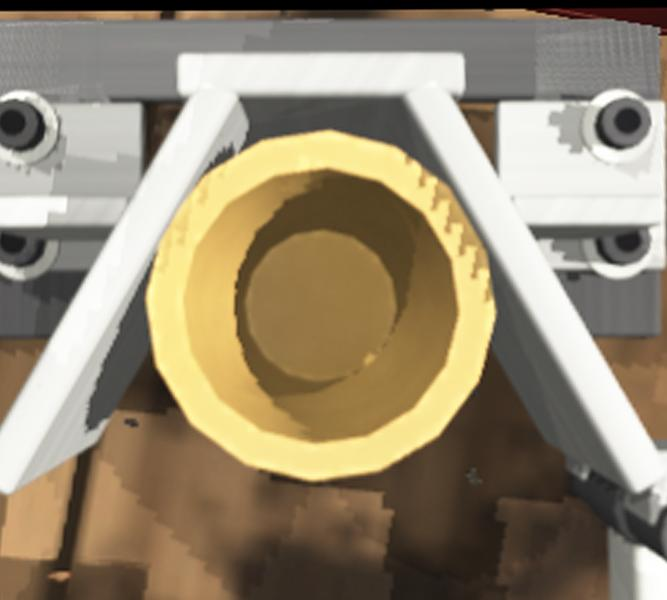

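```bash
python3 - <<'E'
from h import *
from kp import N,ctr
p=pickle.load(open('w19.pkl','rb')); k=N(plane(p,(260,197),.058)[:2]); print(k); d=k-[-.040,-.068]; print('q',np.arctan2(-d[0],d[1]),np.linalg.norm(d))
print(ctr(1.6,.065,.010))
E
```

```text
[-0.17102796 -0.06941904]
q 1.5816259729275073 0.13103564290589279
[-0.1040296  -0.10216852]
```

jog_arm(twist=[[0,0,0],[0,0,0],[0,0,0],[0,0,0],[0,0,0]], translation=[[0,0,-3.0],[0,0,-3.0],[-0.9,3.6,0],[-0.9,3.6,0],[-0.9,3.6,0]], hand=[-1,-1,-1,-1,-1])

```text
t: 34.75
ee_pos: [0.5349, -0.141, 0.102]
orientation: [0.995, 0.096, 0.002, 0.001]
contact_force: [0.5, -0.0, 0.5]
finger_gap: 0.0004
```

jog_arm(twist=[[0,0,0],[0,0,0],[0,0,0]], translation=[[0,0.3,0],[0,0,0],[0,0,0]], hand=[-1,-1,-1])

```text
t: 35.0
ee_pos: [0.5342, -0.1423, 0.1004]
orientation: [0.995, 0.095, 0.001, -0.0]
contact_force: [-0.3, 0.3, -0.2]
finger_gap: 0.0
```

```bash
python3 q.py
```

```text
nest [-0.1008 -0.1089] z 0.1004 F [-0.3  0.3 -0.2] tool z [ 0.001  0.    -1.   ] t 35.0
```

jog_arm(twist=[[0,0,0],[0,0,0],[0,0,0],[0,0,0]], translation=[[0,0,3.0],[0,0,3.0],[0,0,1.2],[0,0,0]], hand=[-1,-1,-1,-1])

```text
t: 35.33
ee_pos: [0.5309, -0.1397, 0.0248]
orientation: [0.995, 0.096, -0.003, -0.002]
contact_force: [-1.6, -0.0, -0.7]
finger_gap: 0.0005
```

jog_arm(twist=[[0,0,0],[0,0,0],[0,0,0],[0,0,0],[0,0,0]], translation=[[-0.2,-0.6,0],[-0.25,-0.6,0],[-0.25,-0.6,0],[-0.25,-0.6,0],[-0.25,-0.6,0]], hand=[-1,-1,-1,-1,-1])

```text
t: 35.75
ee_pos: [0.5168, -0.1153, 0.0295]
orientation: [0.995, 0.096, 0.001, 0.001]
contact_force: [0.6, -1.9, 0.7]
finger_gap: 0.0001
```

```bash
python3 q.py
```

```text
nest [-0.1129 -0.0792] z 0.0295 F [ 0.6 -1.9  0.7] tool z [ 0.003 -0.002 -1.   ] t 35.75
```

jog_arm(twist=[[0,0,0],[0,0,0],[0,0,0],[0,0,0],[0,0,0]], translation=[[-0.3,-0.75,0],[-0.2,-0.8,0],[-0.1,-0.87,0],[0,-0.87,0],[0.1,-0.92,0]], hand=[-1,-1,-1,-1,-1])

```text
t: 36.17
ee_pos: [0.5025, -0.0742, 0.0281]
orientation: [0.995, 0.095, -0.0, -0.0]
contact_force: [0.7, -1.7, -0.1]
finger_gap: 0.0003
```

jog_arm(twist=[[0,0,0],[0,0,0],[0,0,0],[0,0,0],[0,0,0]], translation=[[0.24,-0.93,0],[0.4,-0.88,0],[0.5,-0.87,0],[0.65,-0.8,0],[0.7,-0.77,0]], hand=[-1,-1,-1,-1,-1])

```text
t: 36.58
ee_pos: [0.5196, -0.0274, 0.028]
orientation: [0.995, 0.096, -0.0, -0.0]
contact_force: [-0.3, -0.9, -0.6]
finger_gap: 0.0012
```

jog_arm(twist=[[0,0,0],[0,0,0],[0,0,0],[0,0,0],[0,0,0]], translation=[[0.6,-0.4,0],[0.6,-0.4,0],[0.6,-0.4,0],[0.4,-0.1,0],[0,0,0]], hand=[-1,-1,-1,-1,-1])

```text
t: 37.0
ee_pos: [0.5393, -0.0111, 0.0282]
orientation: [0.995, 0.096, 0.0, -0.0]
contact_force: [-0.3, 0.5, 0.7]
finger_gap: 0.0005
```

```bash
python3 q.py; python3 - <<'E'
from h import *
p=eyes.capture('wrist'); save(p,'w30')
E
```

```text
nest [-0.0714  0.019 ] z 0.0282 F [-0.3  0.5  0.7] tool z [ 0.  0. -1.] t 37.0
```

View pics/w30.png

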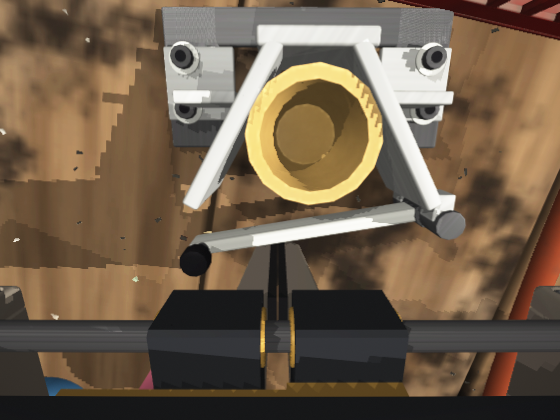

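jog_arm(twist=[[0,0,0],[0,0,0],[0,0,0],[0,0,0],[0,0,0]], translation=[[0.3,-0.05,0],[0.3,0,0],[0.3,0,0],[0.2,0,0],[0.2,0,0]], hand=[-1,-1,-1,-1,-1])

```text
t: 37.47
ee_pos: [0.5513, -0.0086, 0.0281]
orientation: [0.995, 0.095, -0.0, -0.0]
contact_force: [-1.2, 0.3, 0.0]
finger_gap: 0.0002
```

jog_arm(twist=[[0,0,0],[0,0,0],[0,0,0],[0,0,0],[0,0,0]], translation=[[0.1,0,0],[0.1,0,0],[0.1,0,0],[0.1,0,0],[0,0,0]], hand=[-1,-1,-1,-1,-1])

```text
t: 37.88
ee_pos: [0.5553, -0.0079, 0.0282]
orientation: [0.995, 0.096, 0.0, 0.0]
contact_force: [-0.6, 0.4, -0.2]
finger_gap: 0.0007
```

```bash
python3 q.py
```

```text
nest [-0.0551  0.0192] z 0.0282 F [-0.6  0.4 -0.2] tool z [ 0. -0. -1.] t 37.8833
```

jog_arm(twist=[[0,0,0],[0,0,0],[0,0,0],[0,0,0]], translation=[[0.1,0,0],[0.1,0,0],[0.1,0,0],[0,0,0]], hand=[-1,-1,-1,-1])

```text
t: 38.22
ee_pos: [0.5556, -0.0078, 0.0281]
orientation: [0.995, 0.096, -0.003, 0.0]
contact_force: [-10.7, -3.1, 8.4]
finger_gap: 0.0006
```

jog_arm(twist=[[0,0,0],[0,0,0]], translation=[[0.1,0,0],[0,0,0]], hand=[-1,-1])

```text
t: 38.38
ee_pos: [0.5557, -0.0078, 0.028]
orientation: [0.995, 0.096, -0.004, 0.0]
contact_force: [-13.2, -3.7, 11.0]
finger_gap: 0.0001
```

```bash
python3 q.py
```

```text
nest [-0.0547  0.0192] z 0.028 F [-13.2  -3.7  11. ] tool z [-0.009 -0.001 -1.   ] t 38.3833
```

Hard stop reached. Back away, lift and check.

jog_arm(twist=[[0,0,0],[0,0,0],[0,0,0],[0,0,0],[0,0,0]], translation=[[-0.4,0,0],[-0.5,0,0],[-1.0,0,0],[-2.0,0,0],[-2.0,0,-1.0]], hand=[-1,-1,-1,-1,-1])

```text
t: 38.8
ee_pos: [0.4997, -0.0181, 0.0369]
orientation: [0.995, 0.096, -0.001, -0.0]
contact_force: [-0.2, -0.1, -0.5]
finger_gap: 0.0003
```

jog_arm(twist=[[0,0,0],[0,0,0],[0,0,0],[0,0,0],[0,0,0]], translation=[[0,0,-4.0],[0,0,-4.0],[0,0,-4.0],[0,0,-2.0],[0,0,0]], hand=[-1,-1,-1,-1,-1])

```text
t: 39.22
ee_pos: [0.5052, -0.0194, 0.1846]
orientation: [0.995, 0.096, 0.006, 0.002]
contact_force: [0.4, -0.0, 0.9]
finger_gap: 0.0002
```

jog_arm(twist=[[0,0,0],[0,0,0],[0,0,0]], translation=[[0,0,0],[0,0,0],[0,0,0]], hand=[-1,-1,-1])

```text
t: 39.47
ee_pos: [0.4999, -0.018, 0.1761]
orientation: [0.995, 0.095, -0.002, -0.001]
contact_force: [0.4, -0.2, 0.0]
finger_gap: 0.0003
```

```bash
python3 q.py; python3 - <<'E'
from h import *
p=eyes.capture('wrist'); pickle.dump(p,open('w20.pkl','wb')); save(p,'w31')
p=eyes.capture('side'); save(p,'s31',(160,100,440,380),2.1)
E
python3 meas.py
```

```text
nest [-0.1114  0.0195] z 0.1761 F [ 0.4 -0.2  0. ] tool z [-0.003  0.001 -1.   ] t 39.4667
w20 rim centre nest -0.10204956054687964 2.30711059570312 axes 63.63152709960937 64.23692871093749
  support along guide normal 1 33.21331999999999
  support along guide normal -1 28.856
cam [ 0.575 -0.004  0.347]
```

View pics/g_w20.png

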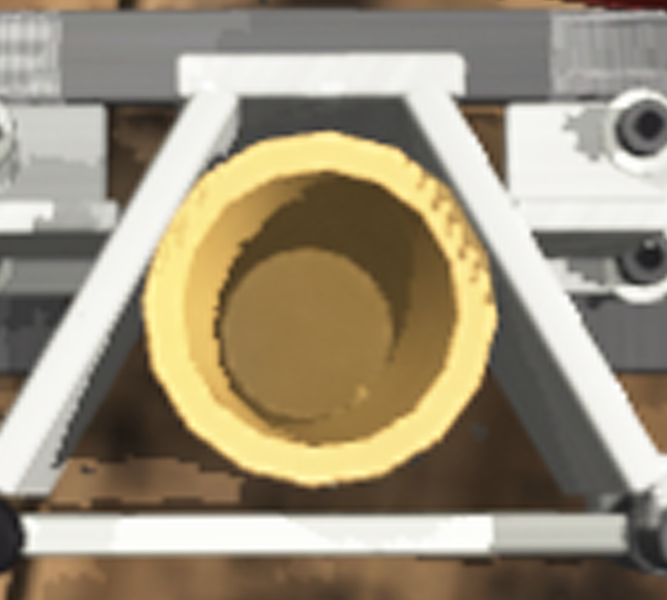

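View pics/s31.png

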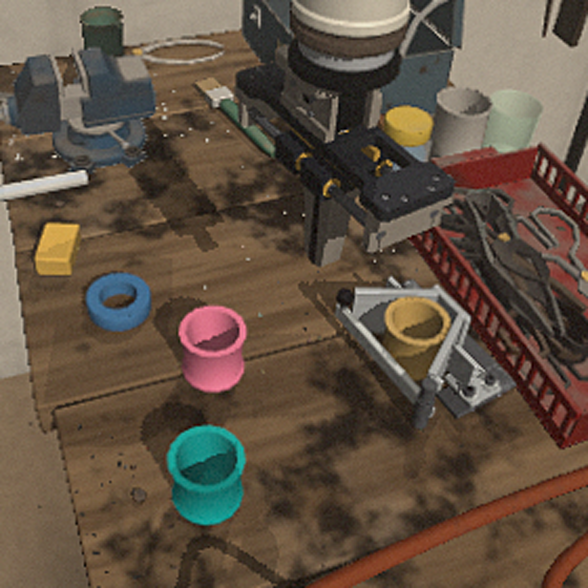

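```bash
python3 -c "
from h import *
print(r.hand_in())"
```

```text
the job is handed in; nothing more can be done
None
```

The brass mould is standing home in the nest, in contact with both guides in the last wrist picture. The keeper is shut behind it. I handed the job in at about 39.5 s of the 64 s allowed, with the arm clear of everything and reading no force.

- **First try failed:** I stood the mould in the mouth and pushed at the rim to about 19 N. It tipped forward, and after I backed off and shut the keeper, pictures showed it had settled about 4–5 mm short.
- **Reopening the keeper:** I drew it open by the knob. The knob slipped in the pads and the wrist force briefly rose to about 38 N between fingers and knob. The limits are 40 N for the arm or gripper body and 120 N for the wrist.
- **Seating it:** I pushed low with the tool tilted until the rim met both guides. One of those low pushes overshot to a total of about 21 N. I then pushed upright at the rim and held about 19 N, a little over the 15 N asked, for about 0.5 s. I never read as much as 30 N on the mould.
- **Keeper:** I swung it shut again onto its hard stop, reading about 14 N sideways, and let go.
- **Last checks:**
  - The mould is upright. Its rim centre moved less than 0.5 mm between the hold and the final picture.
  - The keeper lies parallel across the mouth, about 5 mm clear of the mould.
  - The look-alikes, tape and brush look undisturbed. I did not recheck the pliers after the last moves.

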